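Assemble the counter display stand and lock its cap

TASK

Put the display stand together on its post: first the dark wooden tray, disc side down, then the green spacer tube on the tray's hub, and last the brass cap, gently, since the stand must never feel more than 40 N. Work the cap's slot over the red cross-bar (its direction is found by feel), press the cap down against the spring and turn it, so that once let go the bar holds the whole stack clamped down. Leave the other things on the counter where they are.

Things in the scene. Friction and masses are not known exactly. Their poses are not given: they have to be found in the camera images.
- stand: Display stand, fixed. Origin: centre of the underside of its dark round base (120 mm dia, 20 mm high), z up; a white mark on the base lies towards -x. A steel post rises from it, 26 mm dia up to 92 mm above the counter, tapering to a 7 mm neck at 101 mm. It takes 40 N, no more.
- seat_top (a point): Centre of the top of the stand's black seat ring (48 mm dia, round the post) while unloaded, 40 mm above the counter. The seat can be pushed down 12 mm against a spring that starts at 5.6 N and gains 0.7 N per mm; the stack's own weight (about 3 N) does not sink it. This point stays put.
- stand_bar (a point): Centre of the red cross-bar on the post's neck: 26 mm long, 5 mm wide, from 114 to 122 mm above the counter. Axes are the stand's, NOT the bar's: the bar's length lies anywhere within 65 degrees either way of this x axis, unmeasured, different each time. The post is too stiff for the cap to turn it.
- tray_mid (a point): Dark wooden tray: disc 130 mm dia, 6 mm thick, with a lighter hub 44 mm dia rising to 40 mm above the underside; a 31 mm hole goes through. Point: on the axis, 20 mm above the underside. z up. About 0.14 kg. Goes on first, disc down: on the seat its underside is 40 mm above the counter.
- spacer_mid (a point): Green spacer tube, 44 mm outer dia, 31 mm hole, 35 mm high, the same either end up. Point: its centre, 17.5 mm above the underside. About 0.06 kg. On the tray's hub its underside is 80 mm and its top 115 mm above the counter.
- cap_mid (a point): Brass cap, 48 mm dia, 24 mm high: a floor 6 mm thick with a slot 31 by 10 mm through it, inside a rim 5 mm thick, open above. Slot along its x axis (two black marks on the rim over its ends); z up. Point: on the axis, 12 mm above the underside. About 0.09 kg. With slot and bar not in line (10 degrees) it lands on the bar, underside at 122 mm; in line it drops to the spacer at 115 mm.
- cap_slot (a point): Centre of the cap's underside, axes as cap_mid. To lock: slot over the bar, press this point down below 108 mm (103 is the stop; about 8 to 11 N), turn either way by 30 to 90 degrees, let go: the bar then holds it at 108 mm. Not caught, the spring lifts it to 115 mm.
- amber_bottle: Bystander: amber bottle with black cap, 60 mm dia, 150 high; origin at the centre of its underside. Stands on the counter; leave it alone.
- cream_jar: Bystander: white jar with metal lid, 60 mm dia, 50 high; origin at the centre of its underside. Stands on the counter; leave it alone.
- balm_tin: Bystander: small metal tin, 48 mm dia, 28 high; origin at the centre of its underside. Stands on the counter; leave it alone.
- pillar_candle: Bystander: cream pillar candle, 66 mm dia, 120 high; origin at the centre of its underside. Stands on the counter; leave it alone.
- mug: Bystander: white mug, 80 mm dia, 85 high, handle at its +y; origin at the centre of its underside. Stands on the counter; leave it alone.
- gift_box: Bystander: pink gift box, 100 x 100 x 50 mm; origin at the centre of its underside. Stands on the counter; leave it alone.
- small_jar: Bystander: small amber jar, 50 mm dia, 55 high; origin at the centre of its underside. Stands on the counter; leave it alone.
There are look-alikes about, which are no part of the job. There is more than one size of the part that bears cap_mid; the job needs the smaller. Several things look just like the part that bears tray_mid: the one meant starts nearest to the robot's base.

How it is judged (in metres and radians):
On the way, in this order (a step that is already met when the one before it is completed fails the run):
1. the tray sits upright on the stand's seat, round the post (z of tray_mid in the frame of stand between 0.0575 and 0.0625 m and horizontal distance between tray_mid and stand below 0.005 m and angle between tray_mid's own z axis and vertical below 0.1 rad), for 0.2 s.
2. the spacer sits on the tray's hub, round the post (all of step 1 and z of spacer_mid in the frame of stand between 0.095 and 0.1 m and horizontal distance between spacer_mid and stand below 0.005 m and angle between spacer_mid's own z axis and vertical below 0.1 rad), for 0.2 s.
3. the cap is pressed down on tray and spacer to below the cross-bar (z of cap_mid in the frame of stand between 0.11 and 0.1225 m and horizontal distance between cap_mid and stand below 0.005 m), for 0.2 s.
At the end, for the whole second after the job is handed in: Tray, spacer and cap are on the post in this order, upright (0.1 rad), centred on the stand within 5 mm and at rest; the bar holds the cap's underside 108 mm above the counter and tray and spacer 7 mm below their free heights (each within 2.5 mm) (z of tray_mid in the frame of stand between 0.0505 and 0.0555 m and horizontal distance between each of tray_mid, spacer_mid, cap_mid and stand below 0.005 m and angle between each of tray_mid, spacer_mid, cap_mid's own z axis and vertical below 0.1 rad and z of spacer_mid in the frame of stand between 0.088 and 0.093 m and z of cap_mid in the frame of stand between 0.1175 and 0.1225 m and linear speed of each of tray, spacer, cap below 0.02 m/s); the robot touches nothing.
It fails at once if any two of tray, spacer, cap and stand press on each other with more than 40 N (contact force between any of tray, spacer, cap and stand above 40 N or contact force between any of spacer, cap and tray above 40 N or contact force between cap and spacer above 40 N).
It fails at once if the robot itself presses on the stand with more than 40 N (contact force between any of the fingers, the arm and stand above 40 N).
It fails at once if a bystander is shifted by more than 25 mm (distance of any of amber_bottle, cream_jar, balm_tin, pillar_candle, mug, gift_box, small_jar from where it was at the start of the episode above 0.025 m).
It also fails if it takes over 72 s, if anything falls off the work surface, if the arm or the gripper's body presses on something with over 40 N, if the wrist force passes 120 N, or if a joint passes its speed limit or range.

ROBOT

A 7-joint arm with a two-finger parallel gripper is mounted at the origin on the work surface. World frame = base frame: x ahead of the robot, y to its left, z up, the work surface at z = 0. Lengths are in mm, angles in rad, forces in N, time in s.
With the tool pointing down it reaches from about 425 to 800 mm from the base axis. Payload 8.3 kg.
Tool frame: the origin (TCP) lies on the centre line of the jaws, within the pads' length; the fingertips stand 14 mm ahead of it and the grasp point (between the pads) lies 5 mm behind it (tip_reach is the distance from the TCP to the fingertips, in mm); y points along the fingers, x is the direction in which the jaws open and shut, and the axes are right-handed (so a half turn about y gives the same grasp; the last joint's range is limited). The gripper opens to 85 mm and grips with 20 to 120 N. Pads are 22 mm wide; open, the fingers measure 114 mm over their backs; the gripper's body (76 mm by 85 mm) begins 54 mm behind the grasp point. The pads swing forward as they close: fully open they stand 13 mm farther back than shut.
Start: joints at [1.179, 0.383, 0.016, 1.37, -0.006, 1.388, -0.046], TCP at [201.854, -591.487, 221.479] pointing down, gripper open.
Joint ranges: [-2.95, 2.95], [-0.25, 2.06], [-1.52, 1.56], [0.18, 2.33], [-1.44, 4.58], [0.02, 2.06], [-3.01, 3.01]. Speed limits (rad/s): [2.39, 2.39, 3.01, 3.01, 3.14, 3.14, 3.14].

INTERFACE

Orientations are given as a unit quaternion [w, x, y, z].
In Python, from workcell import get_state, get_image, close_job, regions_of, landmark_of, tip_reach gives the robot as it stands.
- The arm moves only by the tool play_rows, never from a script. Its argument "targets" is a list of rows, each a list of 4 numbers: the shift along the world's x, y, z in mm, then the turn about the world's z in rad. In form: [[dx, dy, dz, roll], ...]. A call has 1 to 8 rows; each row shifts and turns the commanded pose from where the row before left it; what a row does not reach is not made up. A row lasts 1/12 s, in which the tool goes at most 41.7 mm and 7.16 degrees, less where a joint would pass 70% of its speed; a pose out of reach is approached as far as the arm can. A call is refused whole if a number of a shift passes 41.7 or a number of a turn 0.125, either way. A call with a gripper value outside its range is refused whole. "fingers" is the finger opening in mm, from 0 to 85.4, set as the call begins (left out, the last holds). The fingers move at their own pace and stop on an object; "newtons" is the grip in N (left out, the last holds). Time passes only in rows, so rows that do not move let the fingers close. It gives the time, the measured TCP pose, the force and the opening at its end, in the units of the state.
- get_state(): the state, without advancing time (a new reading comes with each control period).
- get_image(name): name is "scene" or "side" or "wrist"; returns a dict with "pixels" (480x640x3 uint8, red, green, blue), "mtx" (3x3 intrinsics, pixels), "R" (3x3) and "t" (3): a world point X has camera coordinates R X + t. Camera axes: x right, y down, z forward; pixel columns grow to the right and rows downward; lengths in mm; the calibration is good to about 2 mm. The wrist camera is an equidistant fisheye: a pixel r from the principal point sees the ray r / f radians off the axis. A picture is of the moment at which its call begins. There is no depth.
- close_job(): hands the job in, once; it reports no verdict.
Trained networks look in a picture, given as the dict that the camera call returned (one of the last four; its "shot" number tells which), for a name from the list of things; names that differ only in an ending like _2 or _b are one class to them, and where a whole thing is asked for, a point or a joint stands for the part that bears it (a point fixed in the world has none). Each returns a list of dicts, best first, with "confidence" (0 to 1); they miss things now and then, are a little off and sometimes report something else, mostly with a low value. They report only what shows in the picture. A call takes as long as a camera call. They do not tell look-alikes from the thing itself.
- regions_of(thing, picture): "pixels" (480x640 bool, what is visible of it) and "rect" ([left, top, right, bottom] in pixels, round what is visible of it).
- landmark_of(thing, picture): "centre" ([column, row] in pixels: a listed point, or the origin of a listed thing).
The state is a dict: "time": time; "qpos": joint angles; "qvel": joint speeds; "effort": joint torques, N m; "position": TCP position; "tool_rot": TCP orientation; "ft_force": force on the tool from outside, world axes, zero at the start; "ft_torque": the same for the moment, N m; "width": finger opening in mm.
Only numpy, scipy, OpenCV 4.12 (cv2) and the standard library are available. Lean on these libraries where they do the work, as an engineer would, in place of code of your own. Each camera call takes 0.05 s, during which the arm holds its last target.

## Working session

There is one attempt and no reset: what is moved stays moved. The work goes in short steps, Python scripts to look and compute and a tool call to move; the robot and the scene stay as the last step left them, time stands still between calls to the robot, and variables do not carry over. Pictures are saved under pics/ and viewed, and the job is handed in when it is done.

Besides the shell and the picture viewer there is one more tool, called after "Call:" as name([rows], argument=value, ...), one row to a line, values as JSON. play_rows: Moves the arm, as the interface text tells. Its arguments: {"type":"object","properties":{"targets":{"type":"array","items":{"type":"array","items":{"type":"number"}}},"fingers":{"type":"number"},"newtons":{"type":"number"}},"required":["targets"]}

```bash
ls; mkdir -p pics; cat > h.py <<'E'
import numpy as np, cv2
from workcell import *
def save(n,im): cv2.imwrite(f'pics/{n}.png',im['pixels'][:,:,::-1])
def ray(im,uv,fish=False):
    K=np.array(im['mtx']);R=np.array(im['R']);t=np.array(im['t'])
    x=(uv[0]-K[0,2])/K[0,0];y=(uv[1]-K[1,2])/K[1,1]
    if fish:
        th=np.hypot(x,y); s=np.sin(th)/th if th>1e-9 else 1; d=np.array([x*s,y*s,np.cos(th)])
    else: d=np.array([x,y,1.])
    return -R.T@t, R.T@d
def at_z(im,uv,z,fish=False):
    c,d=ray(im,uv,fish); return c+d*(z-c[2])/d[2]
def proj(im,X,fish=False):
    K=np.array(im['mtx']);p=np.array(im['R'])@np.array(X,float)+np.array(im['t'])
    if fish:
        r=np.hypot(p[0],p[1]);th=np.arctan2(r,p[2]);q=p[:2]/max(r,1e-9)*th
    else: q=p[:2]/p[2]
    return np.array([K[0,0]*q[0]+K[0,2],K[1,1]*q[1]+K[1,2]])
E
python3 - <<'E'
from h import *
np.set_printoptions(precision=1,suppress=True)
ims={n:get_image(n) for n in ['scene','side','wrist']}
for n,im in ims.items():
    save(n+'0',im); print(n,np.array(im['mtx']).tolist(),-np.array(im['R']).T@im['t'],np.array(im['R'])[2])
    f=n=='wrist'
    for th,z in [('stand',0),('seat_top',40),('stand_bar',118),('tray_mid',20),('spacer_mid',17.5),('cap_mid',12),('cap_slot',0)]:
        for r in landmark_of(th,im)[:5]:
            print(n,th,round(r['confidence'],2),np.array(r['centre']),at_z(im,r['centre'],z,f))
s=get_state();print({k:np.round(v,3).tolist() for k,v in s.items()},tip_reach)
E
```

```text
pics
scene [[444.2004453410498, 0.0, 321.64322733273707], [0.0, 444.2004453410498, 236.3488822075824], [0.0, 0.0, 1.0]] [1278.8  358.7  914.3] [-0.6 -0.3 -0.7]
scene stand 0.88 [296.5 265.6] [593.8 -41.    0. ]
scene stand 0.49 [298.9 254.4] [554.7 -54.8  -0. ]
scene stand 0.26 [417.7 288.1] [517.1 276.9  -0. ]
scene stand_bar 0.96 [296.6 236.5] [597.2 -35.6 118. ]
scene stand_bar 0.41 [232.  250.3] [ 710.9 -152.4  118. ]
scene tray_mid 0.85 [482.9 350.2] [637.6 466.4  20. ]
scene tray_mid 0.74 [400.  357.1] [740.  303.5  20. ]
scene tray_mid 0.57 [416.6 286.2] [529.1 274.3  20. ]
scene spacer_mid 0.75 [231.6 251.8] [ 644.4 -214.7   17.5]
scene cap_mid 0.66 [293.6 214.8] [ 430.5 -140.    12. ]
scene cap_mid 0.5 [268.6 202.1] [ 415.4 -236.3   12. ]
scene cap_mid 0.24 [232.1 250.8] [ 636.7 -219.1   12. ]
scene cap_slot 0.93 [295.3 218. ] [ 429.3 -135.2    0. ]
scene cap_slot 0.72 [270.5 206.1] [ 417.3 -229.2    0. ]
side [[465.1694245712785, 0.0, 320.5289134420342], [0.0, 465.1694245712785, 236.06365741324535], [0.0, 0.0, 1.0]] [268.6 933.9 747.4] [ 0.3 -0.8 -0.6]
side stand 0.86 [327.
[... 459 characters left out ...]
]
side cap_mid 0.46 [397.8 229.5] [ 431.4 -211.1   12. ]
side cap_slot 0.94 [390.9 246.9] [ 434.  -134.8    0. ]
side cap_slot 0.75 [397.9 230.8] [ 432.4 -222.9    0. ]
wrist [[371.64829954431775, 0.0, 318.77770040852033], [0.0, 371.64829954431775, 238.44357762845075], [0.0, 0.0, 1.0]] [ 266.7 -569.7  373.3] [-0.3 -0.1 -1. ]
{'time': 1.2, 'qpos': [1.179, 0.383, 0.016, 1.37, -0.006, 1.388, -0.046], 'qvel': [0.001, 0.0, 0.001, 0.001, -0.001, -0.0, -0.001], 'effort': [0.0, -62.734, 0.843, -37.208, 0.017, 0.003, 0.0], 'position': [201.865, -591.496, 221.472], 'tool_rot': [0.575, -0.575, 0.411, -0.411], 'ft_force': [0.228, -0.552, 0.863], 'ft_torque': [-0.004, 0.009, 0.054], 'width': 85.402} 14.0
```

View pics/scene0.png

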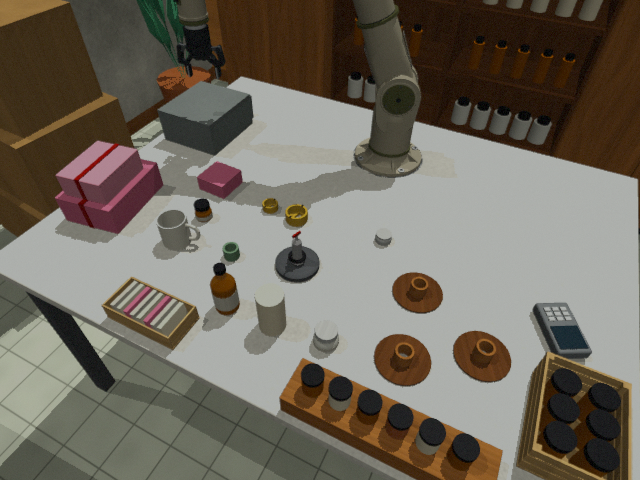

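View pics/side0.png

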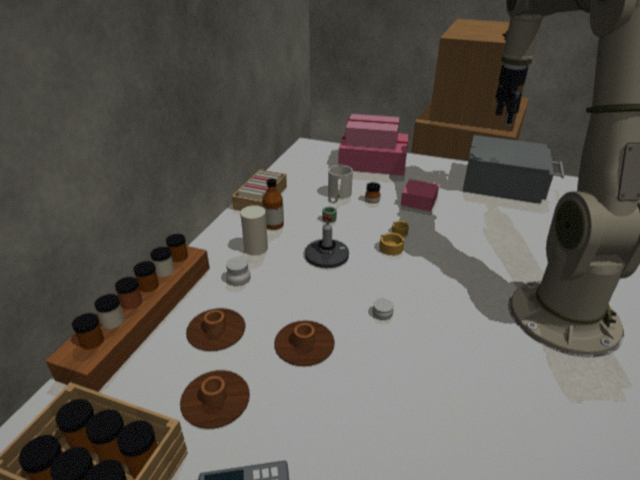

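View pics/wrist0.png

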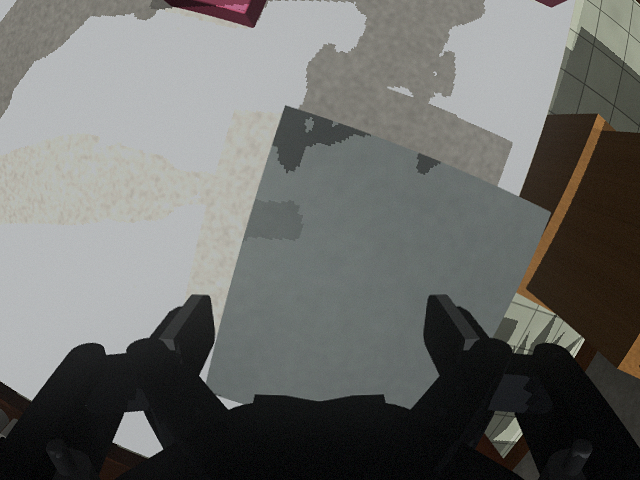

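```bash
python3 - <<'E'
import cv2
a=cv2.imread('pics/scene0.png')[180:330,200:400];b=cv2.imread('pics/side0.png')[180:330,260:460]
cv2.imwrite('pics/crop0.png',cv2.vconcat([cv2.resize(a,None,fx=2.0*2,fy=4)[:,:],]))
cv2.imwrite('pics/crop1.png',cv2.resize(b,None,fx=4,fy=4,interpolation=cv2.INTER_CUBIC))
E
```

```text
(no output)
```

View pics/crop0.png

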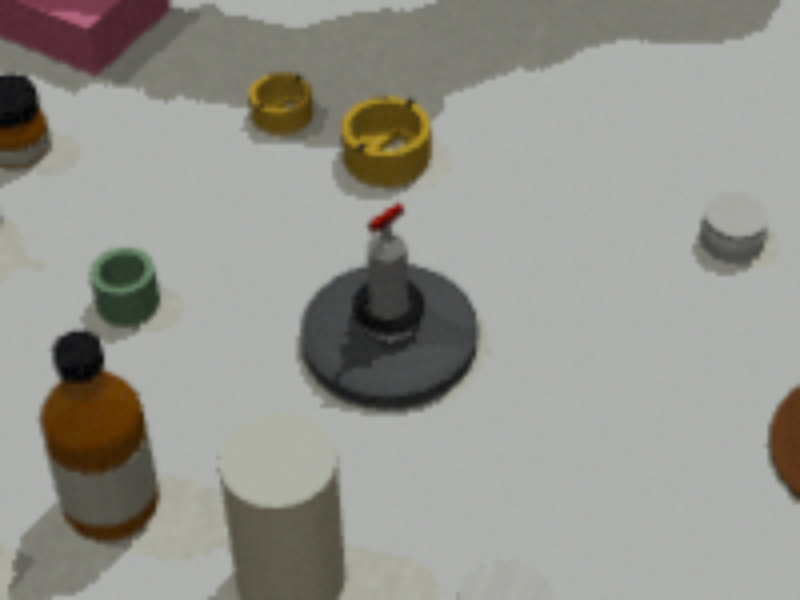

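View pics/crop1.png

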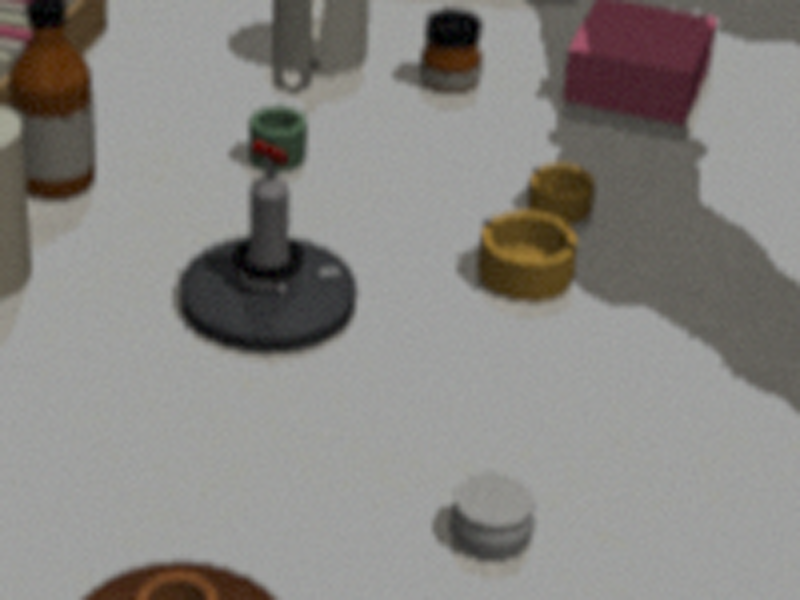

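Call:
play_rows([
  [21,33,0,0],
  [21,33,0,0],
  [21,33,0,0],
  [21,33,0,0],
  [21,33,0,0],
  [21,33,0,0],
  [21,33,0,0],
  [21,33,0,0],
], fingers=70)

```text
time: 1.87
position: [370.5, -325.8, 221.8]
tool_rot: [-0.575, 0.575, -0.411, 0.412]
ft_force: [0.1, -0.6, 0.1]
width: 69.8
```

Call:
play_rows([
  [21,33,0,0],
  [21,33,0,0],
  [21,33,0,0],
  [21,33,0,0],
  [21,33,0,0],
  [21,33,0,0],
  [0,0,0,0],
  [0,0,0,0],
])

```text
time: 2.53
position: [496.9, -126.6, 221.6]
tool_rot: [0.577, -0.576, 0.41, -0.41]
ft_force: [-0.9, -0.8, -0.7]
width: 70.1
```

```bash
python3 - <<'E'
from h import *
from scipy.spatial.transform import Rotation as Ro
np.set_printoptions(precision=2,suppress=True)
im=get_image('wrist'); save('wrist1',im)
print(-np.array(im['R']).T@im['t'],np.array(im['R']))
for th,z in [('stand',0),('seat_top',40),('stand_bar',118),('tray_mid',20),('spacer_mid',17.5),('cap_mid',12),('cap_slot',0)]:
    for r in landmark_of(th,im)[:5]:
        print(th,round(r['confidence'],2),np.array(r['centre']),at_z(im,r['centre'],z,True))
s=get_state();print(s['time'],s['position'],s['width'],s['qpos']); q=s['tool_rot'];print(Ro.from_quat([q[1],q[2],q[3],q[0]]).as_matrix())
E
```

```text
[ 561.62 -104.75  374.36] [[ 0.33 -0.94  0.  ]
 [-0.91 -0.32  0.27]
 [-0.25 -0.09 -0.96]]
stand 0.61 [271.5  87. ] [594.91 -43.6    0.  ]
seat_top 0.91 [261.8  82.1] [593.09 -40.29  40.  ]
stand_bar 0.98 [245.2  65.3] [593.9  -40.18 118.  ]
tray_mid 0.72 [13.  79.1] [536.08 279.27  20.  ]
spacer_mid 0.72 [455.5  98.9] [ 646.49 -218.14   17.5 ]
cap_mid 0.87 [299.4 268.6] [ 428.5  -129.76   12.  ]
cap_mid 0.71 [382.2 292.5] [ 431.2  -222.26   12.  ]
cap_slot 0.71 [380.3 288.4] [ 430.82 -222.19    0.  ]
cap_slot 0.65 [300.1 262.1] [ 431.37 -128.98    0.  ]
2.9333 [ 495.49 -130.45  221.54] 70.23077761006456 [ 0.54  0.16 -0.39  1.66  0.06  1.33 -1.1 ]
[[ 0.32  0.    0.95]
 [-0.95 -0.    0.32]
 [ 0.   -1.   -0.  ]]
```

View pics/wrist1.png

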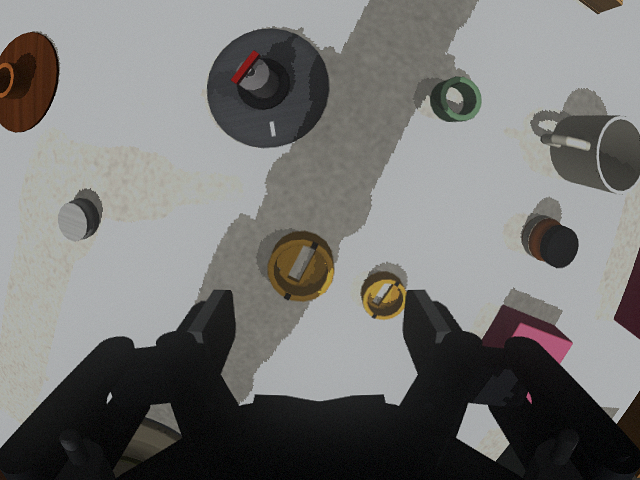

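Call:
play_rows([
  [30,25,0,0],
  [30,25,0,0],
  [30,25,0,0],
  [30,25,0,0],
  [0,0,0,0],
  [0,0,0,0],
])

```text
time: 3.43
position: [616.5, -27.1, 220.2]
tool_rot: [0.576, -0.576, 0.411, -0.41]
ft_force: [-0.5, -0.1, 0.8]
width: 70.1
```

```bash
cat > look.py <<'E'
from h import *
import sys
np.set_printoptions(precision=2,suppress=True)
Z={'stand':0,'seat_top':40,'stand_bar':118,'tray_mid':20,'spacer_mid':17.5,'cap_mid':12,'cap_slot':0}
def look(name,things,cam='wrist',lift=0):
    s=get_state();im=get_image(cam); save(name,im)
    print('TCP',np.array(s['position']),s['time'],s['width'],s['ft_force'])
    for th in things:
        for r in landmark_of(th,im)[:4]:
            print(th,round(r['confidence'],2),np.array(r['centre']),at_z(im,r['centre'],Z[th]+lift,cam=='wrist'))
    return im
E
python3 - <<'E'
from look import *
im=look('w2',['stand','seat_top','stand_bar'])
p=im['pixels'].astype(int);m=((p[:,:,0]>120)&(p[:,:,1]<60)&(p[:,:,2]<70)).astype(np.uint8)
n,l,st,c=cv2.connectedComponentsWithStats(m);print(st,c)
for i in range(1,n):
    if st[i,4]>60:
        print(i,cv2.minAreaRect(np.argwhere(l==i)[:,::-1].astype(np.float32)))
        ys,xs=np.nonzero(l==i);P=np.array([at_z(im,(x,y),120,True)[:2] for x,y in zip(xs,ys)])
        w,v=np.linalg.eigh(np.cov(P.T));print(P.mean(0),np.sqrt(w),np.degrees(np.arctan2(v[1,1],v[0,1])))
E
```

```text
TCP [616.53 -27.11 220.19] 3.4333 70.09010252908092 [-0.51 -0.07  0.79]
stand 0.55 [326.9 229.1] [594.42 -44.02   0.  ]
seat_top 0.8 [323.2 243.7] [589.37 -41.29  40.  ]
seat_top 0.54 [ 47.3 196.2] [540.86 263.77  40.  ]
stand_bar 0.91 [322.7 268.7] [592.86 -38.86 118.  ]
[[     0      0    640    480 307033]
 [   313    259     22     27    166]
 [   503    445      1      1      1]] [[319.5  239.48]
 [323.77 273.19]
 [503.   445.  ]]
1 ((324.3006286621094, 272.6741943359375), (5.8374810218811035, 30.838001251220703), 40.10090255737305)
[590.47 -40.47] [1.21 6.52] 162.60803409194799
```

View pics/w2.png

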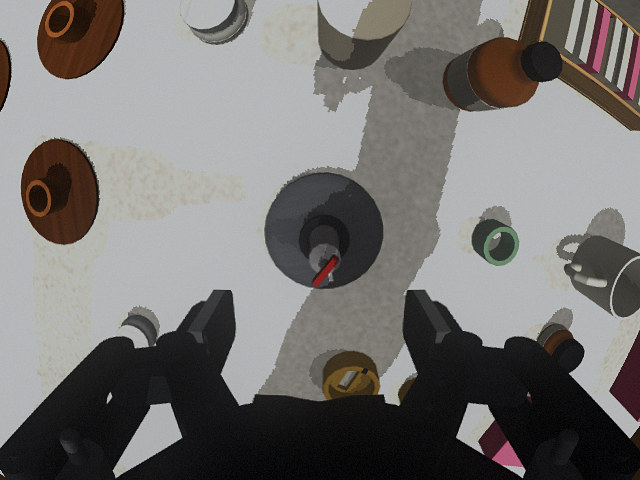

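```bash
cat > fit.py <<'E'
from look import *
from scipy.optimize import minimize
A=np.linspace(0,2*np.pi,60,endpoint=False)
S={'stand':[(60,0,20),(24,20,40),(13,40,92)],'tray_mid':[(65,0,6),(22,6,40)],'spacer_mid':[(22,0,35)],'cap_mid':[(24,0,24)]}
def rend(im,parts,x,y,fish,lift,up=4):
    m=np.zeros((480*up,640*up),np.uint8)
    for r,a,b in parts:
        pts=[proj(im,[x+r*np.cos(t),y+r*np.sin(t),z+lift],fish) for z in (a,b) for t in A]
        h=cv2.convexHull(((np.array(pts)+.5)*up-.5).astype(np.float32)).astype(np.int32)
        cv2.fillConvexPoly(m,h,1)
    return m
def fit(im,thing,guess,cam='wrist',lift=0,mask=None):
    fish=cam=='wrist'
    if mask is None:
        rs=regions_of(thing,im)
        g=proj(im,[*guess,15+lift],fish)
        rs=sorted(rs,key=lambda r:np.hypot((r['rect'][0]+r['rect'][2])/2-g[0],(r['rect'][1]+r['rect'][3])/2-g[1]))
        mask=rs[0]['pixels'];print('conf',rs[0]['confidence'],rs[0]['rect'])
    m=cv2.resize(mask.astype(np.uint8),None,fx=4,fy=4,interpolation=cv2.INTER_NEAREST)
    f=lambda p:float(np.sum(rend(im,S[thing],p[0],p[1],fish,lift)!=m))/16
    r=minimize(f,guess,method='Nelder-Mead',options=dict(xatol=.05,fatol=.5,initial_simplex=np.array(guess)+np.array([[0,0],[6,0],[0,6]])))
    print(thing,r.x,'xor px',r.fun,'of',mask.sum());return r.x
E
python3 - <<'E'
from fit import *
im=get_image('wrist'); fit(im,'stand',[592,-41])
E
```

```text
Traceback (most recent call last):
  File "fit.py", line 18, in fit
    mask=rs[0]['pixels'];print('conf',rs[0]['confidence'],rs[0]['rect'])
         ~~^^^
IndexError: list index out of range
```

Call:
play_rows([
  [-10,40,0,0],
  [-10,40,0,0],
  [-10,40,0,0],
  [-10,40,0,0],
  [-10,40,0,0],
  [-10,40,0,0],
  [-1,40,0,0],
  [0,38,0,0],
])

```text
time: 4.4
position: [554.2, 289.8, 222.6]
tool_rot: [0.575, -0.575, 0.411, -0.412]
ft_force: [1.0, 0.6, -0.4]
width: 70.2
```

Call:
play_rows([
  [0,0,0,0],
  [0,0,0,0],
])

```text
time: 4.57
position: [553.5, 291.2, 221.7]
tool_rot: [0.576, -0.576, 0.41, -0.41]
ft_force: [0.4, -0.8, 0.4]
width: 70.0
```

```bash
python3 - <<'E'
from fit import *
im=look('w3',['tray_mid']); fit(im,'tray_mid',[532,280])
E
```

```text
TCP [553.52 291.19 221.72] 4.5667 69.9815617931729 [ 0.38 -0.79  0.39]
tray_mid 0.81 [362.6  30.2] [731.7  308.21  20.  ]
tray_mid 0.65 [324.9 228.4] [536.08 278.16  20.  ]
tray_mid 0.62 [178.7  72.1] [639.83 465.97  20.  ]
conf 0.89 [260.8, 164.3, 387.6, 289.9]
tray_mid [534.04 279.4 ] xor px 796.5625 of 11414
```

View pics/w3.png

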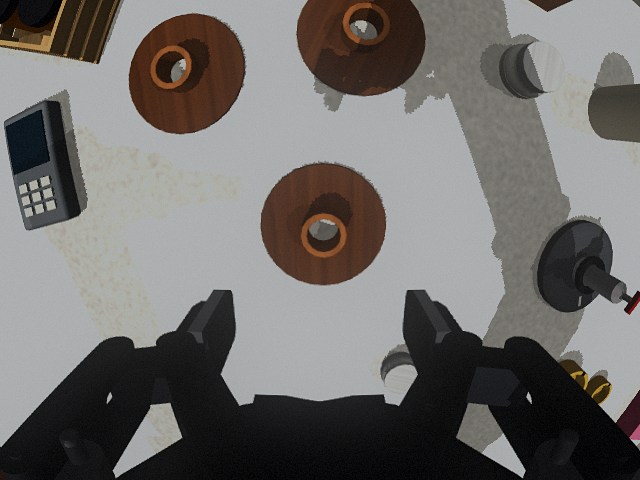

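```bash
python3 - <<'E'
from fit import *
import pickle,copy
im=get_image('wrist')
pickle.dump(im,open('w3.pkl','wb'))
def comp(m,x,y):
    m=cv2.morphologyEx(m.astype(np.uint8),cv2.MORPH_OPEN,np.ones((3,3)))
    n,l=cv2.connectedComponents(m);m=(l==l[y,x]).astype(np.uint8)
    c,_=cv2.findContours(m,cv2.RETR_EXTERNAL,cv2.CHAIN_APPROX_NONE);o=np.zeros_like(m);cv2.drawContours(o,c,-1,1,-1);return o
p=im['pixels'].astype(int);m=comp((p[:,:,0]-p[:,:,2])>25,280,220)
fit(im,'tray_mid',[534,279],mask=m)
im2=copy.deepcopy(im); C=-np.array(im['R']).T@im['t']+np.array([616.53,-27.11,220.19])-np.array(get_state()['position'])
im2['t']=-np.array(im['R'])@C
p=cv2.imread('pics/w2.png')[:,:,::-1].astype(int)
m2=comp((p.max(2)<95),300,220);print(m2.sum())
fit(im2,'stand',[592,-41],mask=m2)
print(get_state()['position'],get_state()['time'])
cv2.imwrite('pics/m.png',np.hstack([m,m2])*255)
E
```

```text
tray_mid [533.3  279.18] xor px 392.1875 of 11793
10394
stand [593.27 -41.06] xor px 899.875 of 10394
[555.74 286.33 221.68] 4.7667
```

View pics/m.png

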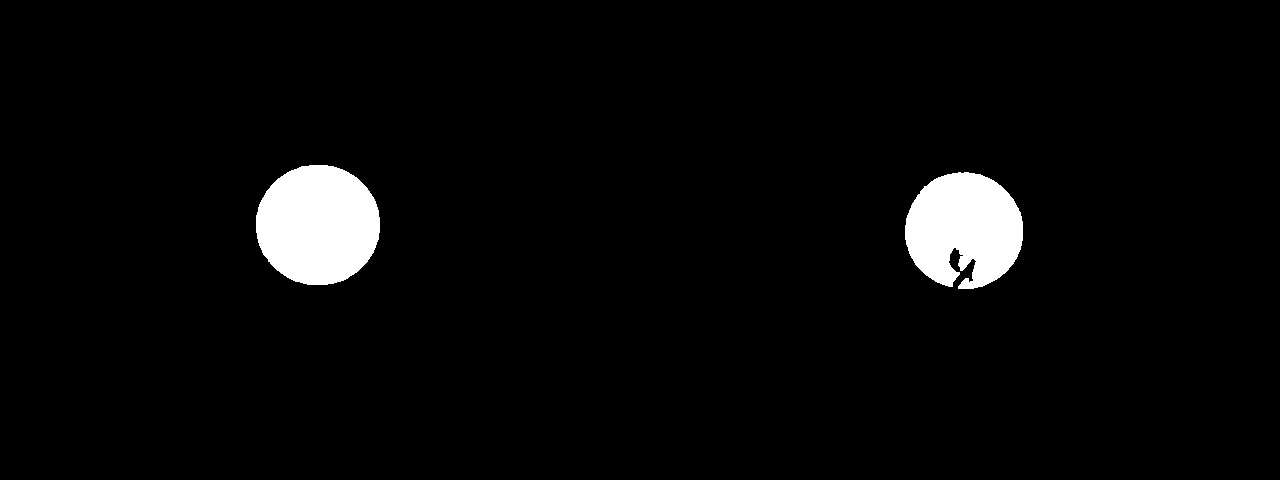

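Call:
play_rows([
  [-11,-4,-20,0],
  [-11,-3,-35,0],
  [0,0,-35,0],
  [0,0,-35,0],
  [0,0,-30,0],
  [0,0,-20,0],
  [0,0,0,0],
  [0,0,0,0],
])

```text
time: 5.43
position: [533.0, 279.8, 46.2]
tool_rot: [-0.574, 0.575, -0.412, 0.412]
ft_force: [0.3, 0.3, 1.4]
width: 69.9
```

Call:
play_rows([
  [0,0,0,0],
  [0,0,0,0],
])

```text
time: 5.6
position: [534.4, 281.9, 48.8]
tool_rot: [0.576, -0.574, 0.411, -0.412]
ft_force: [-0.2, -0.7, -0.1]
width: 69.8
```

```bash
python3 - <<'E'
from look import *
look('w4',['tray_mid'])
E
```

```text
TCP [534.37 281.88  48.84] 5.6 69.79209754911982 [-0.19 -0.68 -0.15]
tray_mid 0.68 [323.6 272.7] [534.44 278.55  20.  ]
```

View pics/w4.png

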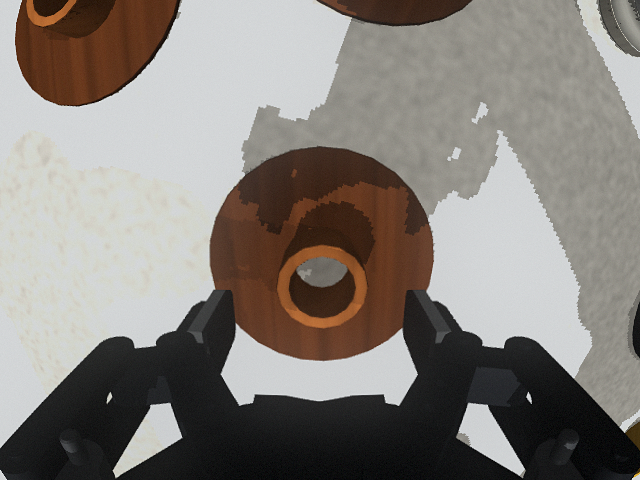

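```bash
python3 - <<'E'
from look import *
for i in range(4):
    s=get_state();im=get_image('wrist');C=-np.array(im['R']).T@im['t'];print(s['position'],C,C-s['position'])
E
```

```text
[533.97 281.97  48.4 ] [598.5  303.33 201.39] [ 64.53  21.36 152.99]
[533.76 281.87  48.05] [598.32 303.31 201.  ] [ 64.56  21.44 152.95]
[533.5  281.82  47.69] [598.16 303.28 200.61] [ 64.66  21.46 152.92]
[533.3  281.75  47.37] [598.03 303.24 200.25] [ 64.73  21.5  152.88]
```

Call:
play_rows([
  [0.5,-2,-8,0],
  [0,0,-8.5,0],
  [0,0,0,0],
  [0,0,0,0],
])

```text
time: 6.23
position: [532.6, 279.0, 28.7]
tool_rot: [-0.574, 0.576, -0.412, 0.411]
ft_force: [0.1, -1.0, 0.1]
width: 69.8
```

Call:
play_rows([
  [0,0,0,0],
  [0,0,0,0],
  [0,0,0,0],
  [0,0,0,0],
  [0,0,0,0],
  [0,0,0,0],
], fingers=38, newtons=50)

```text
time: 6.73
position: [533.4, 279.6, 30.1]
tool_rot: [0.575, -0.575, 0.411, -0.411]
ft_force: [0.5, 0.0, 0.3]
width: 38.4
```

```bash
python3 - <<'E'
from look import *
look('w5',['tray_mid'])
E
```

```text
TCP [533.42 279.57  30.13] 6.7333 38.4114923691541 [0.48 0.04 0.27]
```

View pics/w5.png

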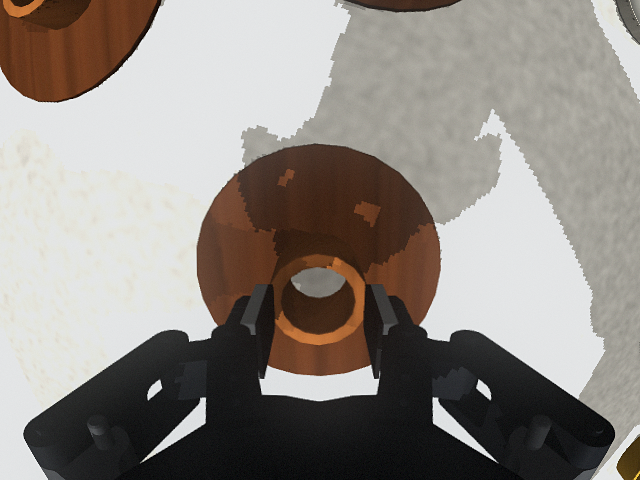

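```bash
python3 - <<'E'
from look import *
s=get_state();im=get_image('wrist');P=np.array(s['position']);print(P,s['width'],s['time'])
j=np.array([.325,-.946,0]);f=np.array([.946,.325,0]);a=im['pixels'].copy()
v=a[:,:,::-1].copy()
def dot(X,c): 
    u=proj(im,X,True);print(X,u);cv2.circle(v,tuple(int(round(q)) for q in u),2,c,-1)
T=P.copy();T[2]=40
for t in np.linspace(0,6.28,24):
    dot(T+22*np.array([np.cos(t),np.sin(t),0]),(255,0,0))
    dot(T*[1,1,0]+[0,0,6]+65*np.array([np.cos(t),np.sin(t),0]),(0,255,0))
for sx in(-1,1):
  for d in (-11,11):
    for z in (-14,5,15): dot(P+sx*19.2*j+d*f+[0,0,z],(0,255,255))
cv2.imwrite('pics/ov.png',v[100:480])
E
```

```text
[533.4  279.53  30.06] 38.504850965355864 6.8333
[555.4  279.53  40.  ] [334.7  256.28]
[598.4  279.53   6.  ] [361.58 151.63]
[554.58 285.47  40.  ] [320.2  253.62]
[595.99 297.06   6.  ] [324.97 144.18]
[552.2  290.96  40.  ] [305.45 254.76]
[588.95 313.29   6.  ] [287.61 147.4 ]
[548.42 295.61  40.  ] [291.71 259.59]
[577.79 327.02   6.  ] [253.28 160.87]
[543.53 299.06  40.  ] [280.15 267.65]
[563.34 337.23   6.  ] [225.2  182.91]
[537.89 301.07  40.  ] [271.65 278.19]
[546.67 343.17   6.  ] [205.56 210.99]
[531.92 301.48  40.  ] [266.78 290.28]
[529.02 344.39   6.  ] [195.43 242.29]
[526.05 300.27  40.  ] [265.78 302.94]
[511.69 340.8    6.  ] [194.81 274.1 ]
[520.73 297.52  40.  ] [268.55 315.23]
[495.97 332.68   6.  ] [202.99 304.07]
[516.35 293.44  40.  ] [274.76 326.28]
[483.03 320.62   6.  ] [218.74 330.36]
[513.23 288.33  40.  ] [283.87 335.38]
[473.82 305.51   6.  ] [240.6  351.58]
[511.61 282.56  40.  ] [295.18 341.99]
[469.02 288.48   6.  ] [266.95 366.74]
[511.6  276.58  40.  ] [307.92 345.73]
[468.99 270.79   6.  ] [296.14 375.23]
[513.21 270.81  40.  ] [321.26 346.38
[... 588 characters left out ...]
552.16 268.05  40.  ] [358.27 271.78]
[588.84 245.6    6.  ] [419.   193.93]
[554.57 273.53  40.  ] [347.85 262.58]
[595.94 261.81   6.  ] [394.13 169.05]
[555.4  279.46  40.  ] [334.87 256.34]
[598.4  279.33   6.  ] [361.98 151.77]
[516.75 294.12  16.06] [278.82 301.82]
[516.75 294.12  35.06] [274.72 319.8 ]
[516.75 294.12  45.06] [272.24 330.76]
[537.57 301.27  16.06] [277.01 260.02]
[537.57 301.27  35.06] [272.35 274.44]
[537.57 301.27  45.06] [269.47 283.38]
[529.23 257.8   16.06] [356.2  301.63]
[529.23 257.8   35.06] [360.13 319.6 ]
[529.23 257.8   45.06] [362.5  330.57]
[550.05 264.95  16.06] [357.67 259.81]
[550.05 264.95  35.06] [362.09 274.21]
[550.05 264.95  45.06] [364.82 283.15]
```

View pics/ov.png

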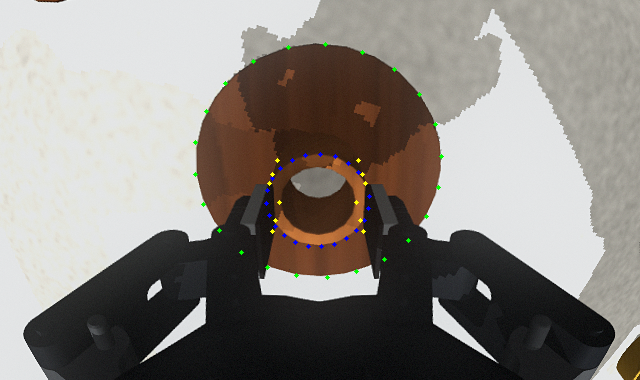

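Call:
play_rows([
  [0,0,0,0],
  [0,0,0,0],
  [0,0,0,0],
], fingers=30)

```text
time: 7.13
position: [533.4, 279.5, 30.0]
tool_rot: [0.575, -0.575, 0.411, -0.411]
ft_force: [0.3, -0.4, 0.2]
width: 30.4
```

```bash
python3 - <<'E'
from look import *
im=look('w6',[])
E
python3 -c "
import cv2;a=cv2.imread('pics/w6.png')[230:400,200:440];cv2.imwrite('pics/c6.png',cv2.resize(a,None,fx=3,fy=3))"
```

```text
TCP [533.37 279.51  29.98] 7.1333 30.410240580887304 [ 0.29 -0.44  0.18]
```

View pics/c6.png

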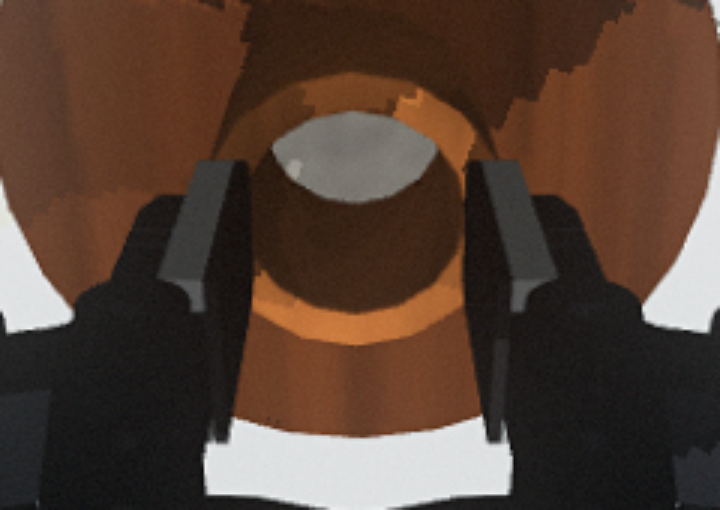

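```bash
python3 - <<'E'
from look import *
s=get_state();im=get_image('wrist');P=np.array(s['position'])
j=np.array([.325,-.946,0]);f=np.array([.946,.325,0])
def pl(uv,h):
    c,d=ray(im,uv,True);k=(h-(c-P)@j)/(d@j);X=c+k*d-P;return [X@j,X@f,X[2]]
for uv in [(281.7,283.3),(282.5,327),(276,376)]: print(pl(uv,-15.2))
for uv in [(356,283.3),(355.,327),(362,376)]: print(pl(uv,15.2))
print('open');
for uv in [(234,291),]: print(pl(uv,-35))
print(pl((405,291),35))
E
```

```text
[np.float64(-15.200000000000012), np.float64(7.325462162654972), np.float64(5.960628059172244)]
[np.float64(-15.200000000000003), np.float64(-11.552456681736734), np.float64(10.575688152721618)]
[np.float64(-15.199999999999987), np.float64(-15.586657032643247), np.float64(41.10849421039158)]
[np.float64(15.19999999999999), np.float64(12.730824310387533), np.float64(19.158529469779914)]
[np.float64(15.19999999999996), np.float64(-5.360043235262458), np.float64(21.747405873848315)]
[np.float64(15.200000000000015), np.float64(-8.532285423656884), np.float64(50.619581948083855)]
open
[np.float64(-35.00000000000003), np.float64(6.013333025440565), np.float64(11.812446902982138)]
[np.float64(35.00000000000001), np.float64(9.224030793193345), np.float64(19.565563371590848)]
```

Call:
play_rows([
  [0,0,0,0],
  [0,0,0,0],
  [0,0,0,0],
  [0,0,-8,0],
  [0,0,-7,0],
  [0,0,-4,0],
  [0,0,0,0],
  [0,0,0,0],
], fingers=64)

```text
time: 7.9
position: [532.9, 279.3, 10.3]
tool_rot: [-0.575, 0.575, -0.412, 0.411]
ft_force: [0.2, 0.2, 1.1]
width: 64.1
```

Call:
play_rows([
  [0,0,0,0],
  [0,0,0,0],
  [0,0,0,0],
  [0,0,0,0],
  [0,0,0,0],
], fingers=40)

```text
time: 8.32
position: [533.7, 279.8, 11.6]
tool_rot: [0.575, -0.575, 0.411, -0.412]
ft_force: [-0.5, -0.1, 4.1]
width: 41.5
```

```bash
python3 - <<'E'
from look import *
im=look('w7',[])
E
```

```text
TCP [533.69 279.81  11.56] 8.3167 41.52823215379946 [-0.52 -0.06  4.09]
```

View pics/w7.png

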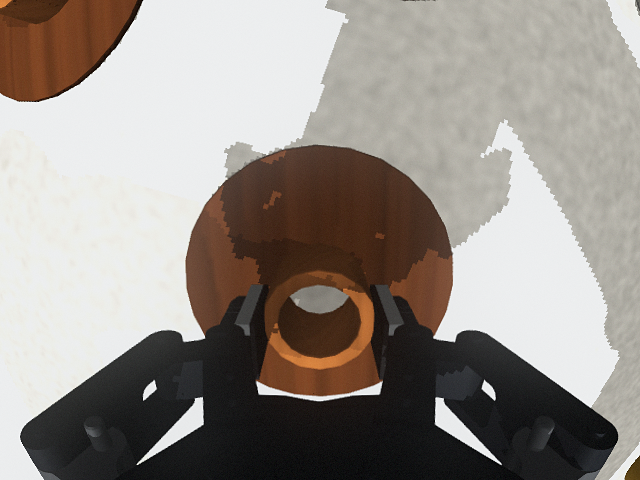

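Call:
play_rows([
  [0,0,10,0],
  [0,0,25,0],
  [0,0,35,0],
  [0,0,35,0],
  [0,0,35,0],
  [0,0,30,0],
  [0,0,0,0],
  [0,0,0,0],
], fingers=36)

```text
time: 9.03
position: [534.1, 280.1, 183.3]
tool_rot: [0.576, -0.574, 0.411, -0.412]
ft_force: [-0.0, 0.6, -3.0]
width: 41.6
```

```bash
python3 - <<'E'
from look import *
im=look('w8',[])
E
```

```text
TCP [534.1  280.11 183.33] 9.0333 41.64310487431676 [-0.03  0.63 -2.97]
```

View pics/w8.png

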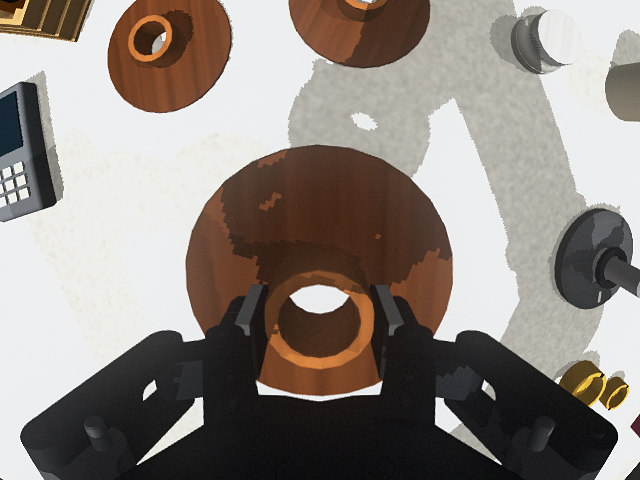

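```bash
cat >> fit.py <<'E'
def fitrows(im,parts,mask,guess,lift,rmax=270,rmin=0,fish=True):
    m=cv2.resize(mask.astype(np.uint8),None,fx=4,fy=4,interpolation=cv2.INTER_NEAREST)
    f=lambda p:float(np.sum((rend(im,parts,p[0],p[1],fish,lift)!=m)[rmin*4:rmax*4]))/16
    r=minimize(f,guess,method='Nelder-Mead',options=dict(xatol=.05,fatol=.5,initial_simplex=np.array(guess)+np.array([[0,0],[6,0],[0,6]])))
    print(r.x,'xor',r.fun);return r.x
def comp(m,x,y,op=3):
    m=cv2.morphologyEx(m.astype(np.uint8),cv2.MORPH_OPEN,np.ones((op,op)))
    n,l=cv2.connectedComponents(m);m=(l==l[y,x]).astype(np.uint8)
    c,_=cv2.findContours(m,cv2.RETR_EXTERNAL,cv2.CHAIN_APPROX_NONE);o=np.zeros_like(m);cv2.drawContours(o,c,-1,1,-1);return o
E
python3 - <<'E'
from fit import *
s=get_state();im=get_image('wrist');P=np.array(s['position']);print(P)
p=im['pixels'].astype(int);m=comp((p[:,:,0]-p[:,:,2])>25,230,200)
x=fitrows(im,[(65,0,6)],m,P[:2],P[2]-11.3)
print(x-P[:2],(x-P[:2])@[.325,-.946],(x-P[:2])@[.946,.325])
E
```

```text
[533.22 279.35 181.19]
[532.79 278.45] xor 274.875
[-0.42 -0.91] 0.7189675382139393 -0.6962159692929198
```

Call:
play_rows([
  [4,-20,0,0],
  [8,-38,0,0],
  [8,-40,0,0],
  [8,-40,0,0],
  [8,-40,0,0],
  [8,-40,0,0],
  [8,-40,0,0],
  [4,-30,0,0],
])

```text
time: 9.8
position: [588.5, -13.4, 178.7]
tool_rot: [-0.573, 0.576, -0.413, 0.412]
ft_force: [0.0, -0.5, -1.3]
width: 41.4
```

Call:
play_rows([
  [4,-20,0,0],
  [0,-12,0,0],
  [0,0,-15,0],
  [0,0,-15,0],
  [0,0,-5,0],
  [0,0,0,0],
  [0,0,0,0],
  [0,0,0,0],
])

```text
time: 10.47
position: [593.6, -39.7, 146.6]
tool_rot: [0.576, -0.575, 0.411, -0.411]
ft_force: [-0.8, -0.7, -0.2]
width: 41.5
```

```bash
python3 - <<'E'
from fit import *
ims=[look('w9',[]),look('sc9',['tray_mid','stand','stand_bar'],'scene',0),look('si9',['tray_mid','stand','stand_bar'],'side',0)]
a=cv2.imread('pics/sc9.png')[150:310,200:400];b=cv2.imread('pics/si9.png')[150:310,230:430];c=cv2.imread('pics/w9.png')[240:400,220:420]
v=np.vstack([np.hstack([cv2.resize(q,None,fx=2,fy=2) for q in (a,b)])]);cv2.imwrite('pics/v9.png',v);cv2.imwrite('pics/c9.png',cv2.resize(c,None,fx=3,fy=3))
E
```

```text
TCP [593.62 -39.74 146.59] 10.4667 41.48460195937287 [-0.78 -0.71 -0.19]
TCP [593.78 -39.88 146.82] 10.5167 41.30088963953432 [-0.19  0.09 -0.97]
tray_mid 0.97 [296.3 222.5] [ 463.38 -112.5    20.  ]
tray_mid 0.94 [401.4 356.1] [736.22 305.52  20.  ]
tray_mid 0.93 [483.4 350.4] [637.62 467.5   20.  ]
tray_mid 0.53 [226.2 305.5] [ 800.27 -122.9    20.  ]
stand 0.88 [296.8 262.2] [582.64 -46.13   0.  ]
TCP [593.64 -40.42 146.56] 10.7167 41.35611199146006 [ 0.67 -0.02 -0.77]
tray_mid 0.95 [327.6 202.7] [ 669.14 -276.09   20.  ]
tray_mid 0.74 [212.2 391.9] [642.72 471.93  20.  ]
tray_mid 0.5 [271.4 227.1] [776.02 -86.06  20.  ]
tray_mid 0.39 [376.8 199.7] [ 528.13 -348.08   20.  ]
stand 0.68 [272.7 224. ] [ 793.47 -131.14    0.  ]
stand 0.65 [327.8 255.2] [587.15 -37.53   0.  ]
stand_bar 0.91 [324.4 216.4] [599.95 -42.51 118.  ]
stand_bar 0.7 [328.7 203.6] [ 610.79 -109.45  118.  ]
stand_bar 0.21 [339.6 195.2] [ 597.22 -164.59  118.  ]
```

View pics/v9.png

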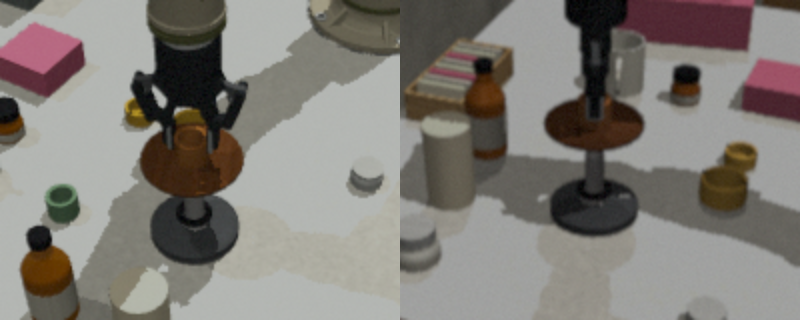

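View pics/c9.png

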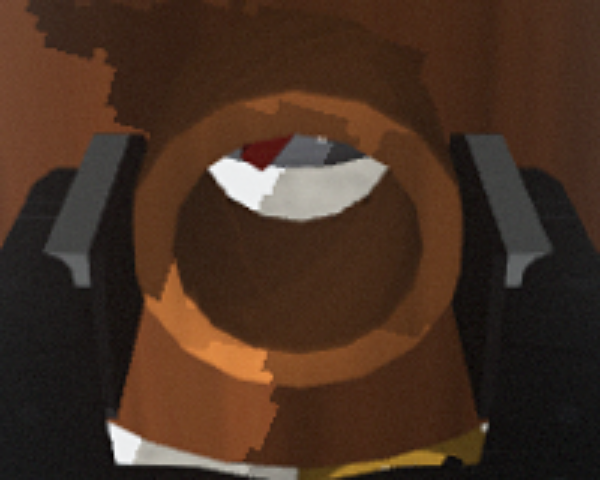

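Call:
play_rows([
  [0,0,-5,0],
  [0,0,-5,0],
  [0,0,-4,0],
  [0,0,-4,0],
  [0,0,-3,0],
  [0,0,0,0],
])

```text
time: 11.42
position: [592.8, -40.5, 123.9]
tool_rot: [-0.575, 0.575, -0.412, 0.411]
ft_force: [-0.5, -1.0, -1.7]
width: 41.2
```

Call:
play_rows([
  [0,0,-4,0],
  [0,0,-4,0],
  [0,0,-4,0],
  [0,0,-4,0],
  [0,0,0,0],
  [0,0,0,0],
])

```text
time: 11.92
position: [593.1, -40.5, 108.6]
tool_rot: [-0.575, 0.575, -0.412, 0.411]
ft_force: [-0.2, -0.4, -1.4]
width: 41.6
```

```bash
python3 - <<'E'
from fit import *
im=look('w10',[]);look('sc10',[],'scene')
c=cv2.imread('pics/w10.png')[240:400,220:420];a=cv2.imread('pics/sc10.png')[150:310,200:400]
cv2.imwrite('pics/c10.png',np.hstack([cv2.resize(c,None,fx=2,fy=2),cv2.resize(a,None,fx=2,fy=2)]))
E
```

```text
TCP [593.12 -40.48 108.61] 11.9167 41.62538845213472 [-0.2  -0.38 -1.36]
TCP [593.35 -40.46 108.94] 11.9667 41.50979875487128 [-0.19  0.36 -0.66]
```

View pics/c10.png

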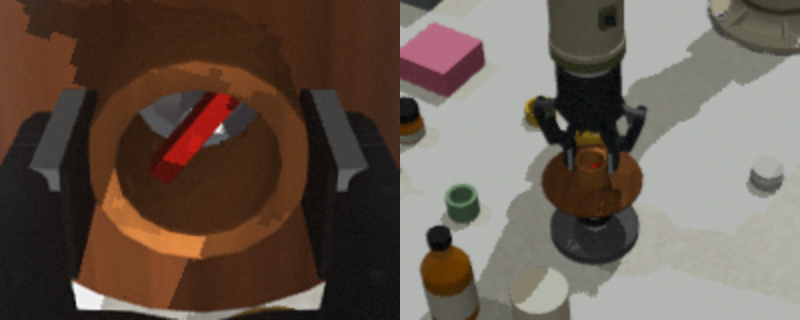

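Call:
play_rows([
  [0,0,-5,0],
  [0,0,-5,0],
  [0,0,-6,0],
  [0,0,-6,0],
  [0,0,0,0],
])

```text
time: 12.43
position: [592.3, -40.5, 85.0]
tool_rot: [-0.575, 0.576, -0.412, 0.411]
ft_force: [-0.2, -1.0, -1.7]
width: 41.5
```

Call:
play_rows([
  [0,0,-6,0],
  [0,0,-6,0],
  [0,0,-6,0],
  [0,0,-5,0],
  [0,0,-4,0],
  [0,0,-3,0],
  [0,0,0,0],
  [0,0,0,0],
])

```text
time: 13.1
position: [593.3, -40.5, 56.9]
tool_rot: [0.575, -0.575, 0.411, -0.411]
ft_force: [0.1, 0.3, -1.5]
width: 41.6
```

Call:
play_rows([
  [0,0,-2,0],
  [0,0,-2,0],
  [0,0,-1,0],
  [0,0,0,0],
  [0,0,0,0],
])

```text
time: 13.52
position: [593.3, -40.5, 52.0]
tool_rot: [0.575, -0.575, 0.411, -0.411]
ft_force: [0.4, -0.1, -2.1]
width: 41.6
```

Call:
play_rows([
  [0,0,0,0],
  [0,0,0,0],
  [0,0,0,0],
  [0,0,0,0],
], fingers=66)

```text
time: 13.85
position: [593.6, -40.5, 52.2]
tool_rot: [0.575, -0.575, 0.411, -0.412]
ft_force: [-0.1, -0.1, -1.1]
width: 66.0
```

Call:
play_rows([
  [0,0,10,0],
  [0,0,25,0],
  [0,0,35,0],
  [0,0,40,0],
  [0,0,30,0],
  [0,0,0,0],
  [0,0,0,0],
])

```text
time: 14.43
position: [594.8, -40.3, 195.4]
tool_rot: [0.576, -0.574, 0.41, -0.413]
ft_force: [-0.2, -0.4, 0.0]
width: 66.1
```

```bash
python3 - <<'E'
from fit import *
im=look('w11',[]);look('sc11',[],'scene');look('si11',[],'side')
p=im['pixels'].astype(int);m=comp((p[:,:,0]-p[:,:,2])>25,230,200)
fitrows(im,[(65,0,6)],m,[593,-40],40)
a=cv2.imread('pics/sc11.png')[150:310,200:400];b=cv2.imread('pics/si11.png')[150:310,230:430]
cv2.imwrite('pics/v.png',np.hstack([cv2.resize(q,None,fx=2,fy=2) for q in (a,b)]))
E
```

```text
TCP [594.82 -40.34 195.37] 14.4333 66.1028217548498 [-0.18 -0.43  0.04]
TCP [593.71 -40.45 193.24] 14.4833 65.97024344084488 [-0.77 -0.42 -0.78]
TCP [593.   -40.54 191.82] 14.5333 65.89460939503445 [ 0.17 -0.23 -0.61]
[668.67 -16.08] xor 142047.3125
```

View pics/v.png

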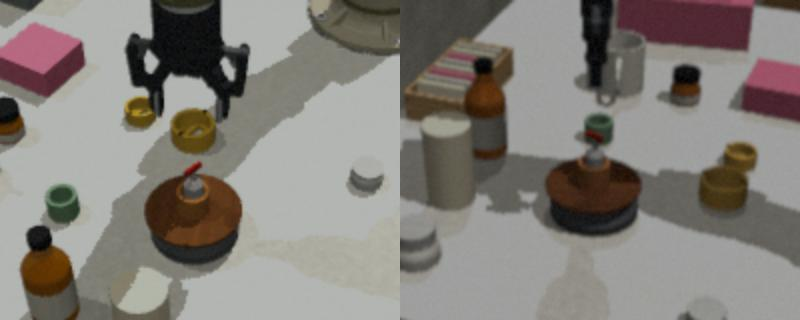

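View pics/w11.png

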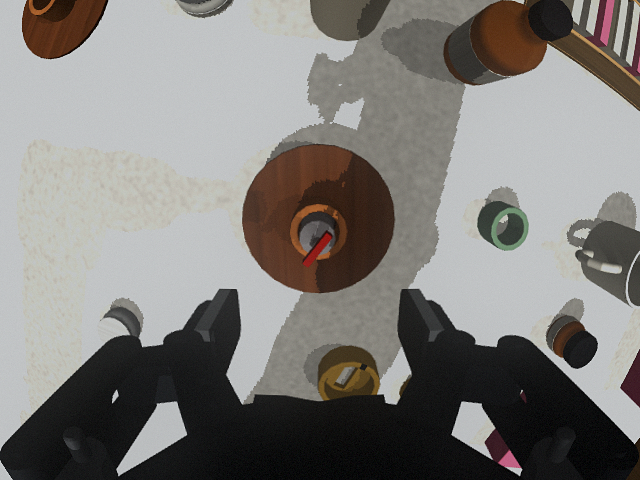

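```bash
python3 - <<'E'
from fit import *
im=look('w12',['spacer_mid']);
for t in ['mug','small_jar','amber_bottle']:
    for r in landmark_of(t,im)[:2]: print(t,r['confidence'],at_z(im,r['centre'],0,True))
p=im['pixels'].astype(int);m=comp((p[:,:,1]-p[:,:,0])>15,497,217)
print(m.sum());fit(im,'spacer_mid',[646,-218],mask=m)
m=comp((p[:,:,0]-p[:,:,2])>25,270,220)
print(m.sum());fitrows(im,[(65,0,6),(22,6,40)],m,[593,-40],40,rmax=290)
E
```

```text
TCP [592.63 -40.55 191.06] 14.5833 65.72931994250528 [-0.58  0.04 -0.22]
spacer_mid 0.8 [508.4 225. ] [ 644.28 -222.05   17.5 ]
mug 0.76 [ 670.85 -386.56    0.  ]
small_jar 0.79 [ 546.43 -377.02    0.  ]
amber_bottle 0.94 [ 791.98 -133.14   -0.  ]
307200
spacer_mid [763.88 -33.84] xor px 304779.125 of 307200
15572
[593.02 -41.15] xor 3066.875
```

Call:
play_rows([
  [8,-18,0,0],
  [17,-38,0,0],
  [17,-38,0,0],
  [17,-38,0,0],
  [11,-24,0,0],
  [5,-10,0,0],
  [0,0,0,0],
  [0,0,0,0],
])

```text
time: 15.5
position: [668.1, -206.5, 190.9]
tool_rot: [0.575, -0.575, 0.412, -0.411]
ft_force: [0.5, 1.1, -1.4]
width: 66.4
```

```bash
python3 - <<'E'
from fit import *
im=look('w13',['spacer_mid','mug'] if 0 else ['spacer_mid']);
for r in landmark_of('mug',im)[:2]: print('mug',r['confidence'],at_z(im,r['centre'],0,True))
p=im['pixels'].astype(int)
g=((p[:,:,1]-p[:,:,0])>10);n,l,st,c=cv2.connectedComponentsWithStats(g.astype(np.uint8));k=1+np.argmax(st[1:,4]);print(st[k],c[k])
m=cv2.morphologyEx((l==k).astype(np.uint8),cv2.MORPH_CLOSE,np.ones((7,7)))
cs,_=cv2.findContours(m,cv2.RETR_EXTERNAL,cv2.CHAIN_APPROX_NONE);o=np.zeros_like(m);cv2.drawContours(o,cs,-1,1,-1)
fit(im,'spacer_mid',[646,-218],mask=o)
E
```

```text
TCP [ 668.14 -206.46  190.91] 15.5 66.38076861011905 [ 0.53  1.06 -1.44]
spacer_mid 0.94 [320.7 240.2] [ 645.27 -216.66   17.5 ]
mug 0.61 [ 671.27 -389.08    0.  ]
[298 222  49  47 829] [321.68 244.69]
spacer_mid [ 644.26 -218.09] xor px 487.4375 of 1806
```

View pics/w13.png

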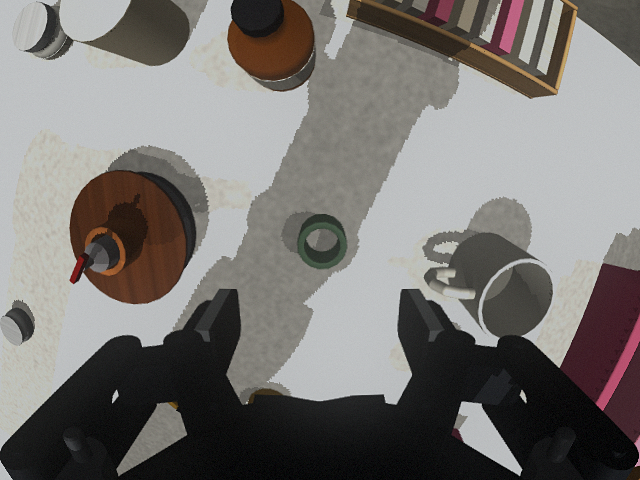

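```bash
python3 - <<'E'
from fit import *
s=get_state();im=get_image('wrist');P=np.array(s['position']);print(P)
j=np.array([.325,-.946,0]);f=np.array([.946,.325,0])
C,_=ray(im,(300,200),True);print('camera in tool', (C-P)@j,(C-P)@f,(C-P)[2])
def pl(uv,h):
    c,d=ray(im,uv,True);k=(h-(c-P)@j)/(d@j);X=c+k*d-P;return np.array([X@j,X@f,X[2]])
for w,l,r,row in [(33.2,238,401,290),(15.2,281.7,356,283.3),(20.8,264,374.5,284.5),(35,234,405,291)]:
    print(w,(pl((l,row),-w)+pl((r,row),w))/2, pl((319-(r-l)/2,row),-w),pl((319+(r-l)/2,row),w))
print(at_z(im,(322.7,241.5),35,True),at_z(im,(321.5,240.),35,True))
E
```

```text
[ 668.39 -204.23  192.19]
camera in tool 0.6400086940581293 68.35028429266963 152.78732272777665
33.2 [ 0.    8.19 15.96] [-33.2    6.87  12.95] [33.2   9.53 19.02]
15.2 [ 0.    9.99 12.54] [-15.2    7.16   5.74] [15.2  12.79 19.29]
20.8 [ 0.   14.36 24.41] [-20.8   12.49  19.95] [20.8  16.26 28.93]
35 [ 0.    7.58 15.68] [-35.     6.32  12.82] [35.    8.86 18.59]
[ 649.6  -214.98   35.  ] [ 650.54 -213.55   35.  ]
```

```bash
python3 - <<'E'
from fit import *
for i in range(4): get_image('wrist')
im=look('w14',['spacer_mid']);
p=im['pixels'].astype(int)
rs=regions_of('spacer_mid',im);print([(r['confidence'],r['rect'],r['pixels'].sum()) for r in rs])
o=rs[0]['pixels'].astype(np.uint8)
cs,_=cv2.findContours(o,cv2.RETR_EXTERNAL,cv2.CHAIN_APPROX_NONE);cv2.drawContours(o,cs,-1,1,-1)
x=fit(im,'spacer_mid',[646,-218],mask=o)
v=np.ascontiguousarray(im['pixels'][:,:,::-1]); v=cv2.resize(v,None,fx=4,fy=4)
def ring(x,y,z,r,c):
    for t in np.linspace(0,6.28,60):
        u=(proj(im,[x+r*np.cos(t),y+r*np.sin(t),z],True)+.5)*4-.5; cv2.circle(v,tuple(int(q) for q in u),1,c,-1)
for z,c in((0,(0,0,255)),(35,(255,0,0))): ring(x[0],x[1],z,22,c)
ring(x[0],x[1],35,15.5,(255,255,0))
cv2.imwrite('pics/sp.png',v[190*4:300*4,260*4:400*4])
E
```

```text
TCP [ 668.37 -205.72  192.39] 15.9 66.31632286367041 [ 0.23 -0.55  0.29]
spacer_mid 0.85 [324.8 241.7] [ 645.29 -220.36   17.5 ]
spacer_mid 0.28 [159.5  36.1] [783.09 -11.38  17.5 ]
[(0.86, [298.0, 213.2, 350.6, 270.9], np.int64(1659)), (0.6, [69.6, 171.4, 195.7, 279.2], np.int64(2254))]
spacer_mid [ 645.69 -217.85] xor px 92.6875 of 2190
```

View pics/sp.png

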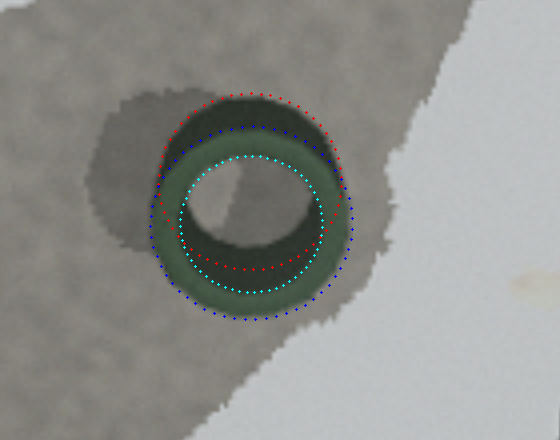

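Call:
play_rows([
  [-11,-6,-20,0],
  [-11.7,-5.4,-35,0],
  [0,0,-35,0],
  [0,0,-35,0],
  [0,0,-25,0],
  [0,0,-15,0],
  [0,0,-5,0],
  [0,0,0,0],
])

```text
time: 16.72
position: [644.7, -217.6, 20.4]
tool_rot: [-0.575, 0.575, -0.412, 0.41]
ft_force: [-0.0, 0.3, 0.5]
width: 66.1
```

Call:
play_rows([
  [0,0,-8,0],
  [0,0,-7,0],
  [0,0,-5,0],
  [0,0,0,0],
  [0,0,0,0],
])

```text
time: 17.13
position: [645.6, -217.9, 2.0]
tool_rot: [0.575, -0.575, 0.411, -0.411]
ft_force: [0.7, -0.2, 0.9]
width: 65.8
```

Call:
play_rows([
  [0,0,-2,0],
  [0,0,0,0],
  [0,0,0,0],
  [0,0,0,0],
  [0,0,0,0],
], fingers=36)

```text
time: 17.55
position: [646.1, -218.0, 0.5]
tool_rot: [0.575, -0.575, 0.411, -0.412]
ft_force: [0.5, 1.0, 3.1]
width: 42.7
```

```bash
python3 - <<'E'
from fit import *
im=look('w15',[])
E
```

```text
TCP [ 646.09 -217.97    0.54] 17.55 42.69996339036142 [0.54 1.01 3.12]
```

View pics/w15.png

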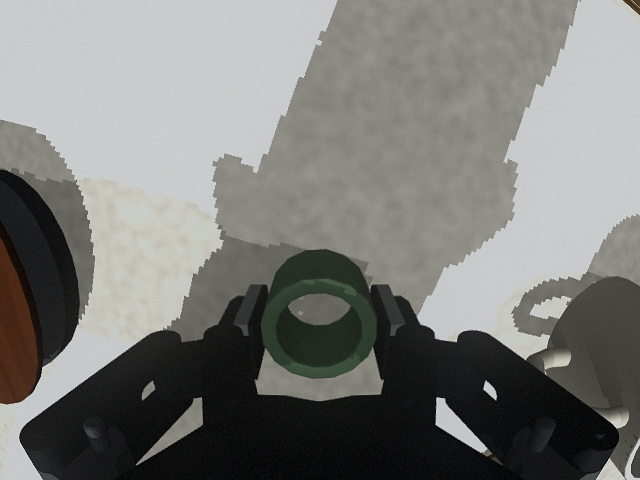

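Call:
play_rows([
  [0,0,15,0],
  [0,0,30,0],
  [0,0,40,0],
  [0,0,40,0],
  [-3,8,30,0],
  [-8,28,5,0],
  [-12,38,0,0],
  [-12,38,0,0],
])

```text
time: 18.27
position: [610.3, -105.8, 160.6]
tool_rot: [0.575, -0.574, 0.412, -0.413]
ft_force: [0.4, 1.4, -0.2]
width: 42.5
```

Call:
play_rows([
  [-10,35,0,0],
  [-5,20,0,0],
  [-2.3,10.5,0,0],
  [0,0,0,0],
  [0,0,0,0],
  [0,0,0,0],
  [0,0,0,0],
])

```text
time: 18.85
position: [593.6, -43.1, 159.6]
tool_rot: [-0.574, 0.575, -0.412, 0.412]
ft_force: [-0.7, 0.3, 0.3]
width: 42.9
```

```bash
python3 - <<'E'
from fit import *
im=look('w16',[]);s=get_state();P=np.array(s['position'])
p=im['pixels'].astype(int)
v=np.ascontiguousarray(im['pixels'][:,:,::-1]); v=cv2.resize(v,None,fx=3,fy=3)
def ring(x,y,z,r,c):
    for t in np.linspace(0,6.28,60):
        u=(proj(im,[x+r*np.cos(t),y+r*np.sin(t),z],True)+.5)*3-.5; cv2.circle(v,tuple(int(q) for q in u),1,c,-1)
ring(P[0],P[1],P[2],22,(0,0,255));ring(P[0],P[1],P[2]+35,22,(255,0,0));ring(P[0],P[1],P[2]+35,15.5,(255,255,0));ring(P[0],P[1],P[2],15.5,(0,255,255))
ring(593.1,-40.7,46,65,(0,255,0));ring(593.1,-40.7,40,65,(0,255,0))
cv2.imwrite('pics/sp2.png',v[130*3:390*3,200*3:440*3][::1,::1])
E
```

```text
TCP [593.61 -43.07 159.56] 18.85 42.89314604065967 [-0.7   0.35  0.3 ]
```

View pics/sp2.png

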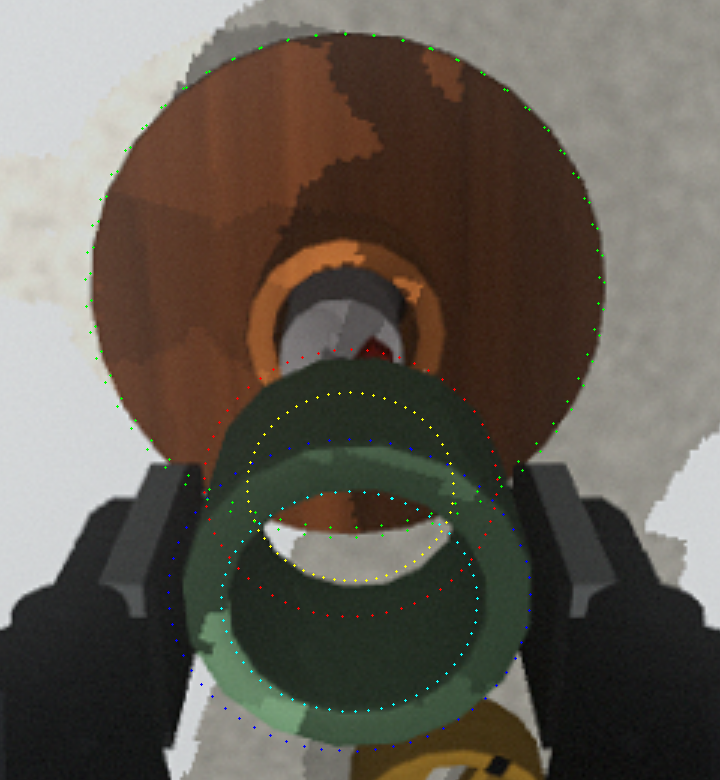

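```bash
python3 - <<'E'
from fit import *
im=look('w17',[]);P=np.array(get_state()['position']);im=get_image('wrist')
from scipy.optimize import least_squares
import pickle
pickle.dump((im,P),open('w17.pkl','wb'))
# rim ellipse fit on green mask
def rim(pix,P0,name):
    p=pix.astype(int);g=((p[:,:,1]-p[:,:,0])>6)&(p[:,:,1]>p[:,:,2]);g[:245]=0;g[:, :255]=0;g[:,390:]=0
    n,l,st,c=cv2.connectedComponentsWithStats(g.astype(np.uint8));k=1+np.argmax(st[1:,4]);print(name,st[k])
    o=(l==k).astype(np.uint8);cs,_=cv2.findContours(o,cv2.RETR_EXTERNAL,cv2.CHAIN_APPROX_NONE);cv2.drawContours(o,cs,-1,1,-1)
    def f(q):
        return float(np.sum(rend(im,[(22,0,35)],q[0],q[1],True,q[2])!=cv2.resize(o,None,fx=4,fy=4,interpolation=0)))/16
    r=minimize(f,[P0[0],P0[1],P0[2]],method='Nelder-Mead',options=dict(xatol=.05,fatol=.5,initial_simplex=np.array(P0)+np.array([[0,0,0],[3,0,0],[0,3,0],[0,0,-5]])))
    print(r.x-P0,r.fun)
rim(im['pixels'],P,'now')
rim(cv2.imread('pics/w15.png')[:,:,::-1],P,'w15')
print(P)
E
```

```text
TCP [593.57 -42.71 159.59] 18.9 42.664328291615355 [ 0.37 -0.43 -0.38]
now [ 261  250  116  129 9190]
[-2.55 -1.44 -4.97] 268.125
w15 [ 261  249  116  130 9394]
[-2.59 -1.47 -5.04] 236.625
[593.54 -42.3  159.66]
```

Call:
play_rows([
  [0.9,0.2,-8,0],
  [0,0,-10,0],
  [0,0,-10,0],
  [0,0,-5,0],
  [0,0,-4,0],
  [0,0,-4,0],
  [0,0,-3,0],
  [0,0,0,0],
])

```text
time: 19.67
position: [594.0, -40.1, 115.3]
tool_rot: [-0.575, 0.575, -0.412, 0.411]
ft_force: [-0.4, -0.7, -0.2]
width: 42.2
```

```bash
python3 - <<'E'
from fit import *
im=look('w18',[]);
c=cv2.imread('pics/w18.png')[230:400,220:420]
cv2.imwrite('pics/c18.png',cv2.resize(c,None,fx=3,fy=3))
E
```

```text
TCP [593.98 -40.13 115.35] 19.6667 42.22422774568088 [-0.44 -0.73 -0.17]
```

View pics/c18.png

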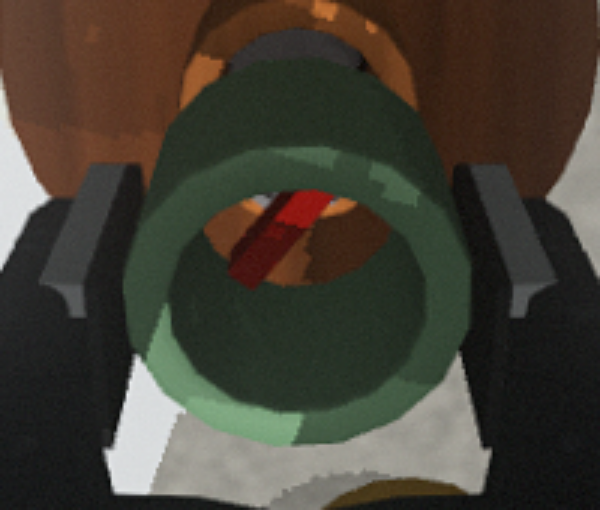

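Call:
play_rows([
  [0,0,-4,0],
  [0,0,-4,0],
  [0,0,-4,0],
  [0,0,-4,0],
  [0,0,0,0],
  [0,0,0,0],
])

```text
time: 20.22
position: [594.0, -40.2, 99.6]
tool_rot: [-0.575, 0.575, -0.412, 0.411]
ft_force: [0.1, -0.0, 0.5]
width: 42.6
```

Call:
play_rows([
  [0,0,-4,0],
  [0,0,-4,0],
  [0,0,-4,0],
  [0,0,-3,0],
  [0,0,0,0],
  [0,0,0,0],
])

```text
time: 20.72
position: [594.1, -40.2, 84.7]
tool_rot: [-0.575, 0.575, -0.412, 0.411]
ft_force: [0.3, -0.1, 0.2]
width: 42.4
```

Call:
play_rows([
  [0,0,-2,0],
  [0,0,-1.7,0],
  [0,0,0,0],
  [0,0,0,0],
])

```text
time: 21.05
position: [594.2, -40.2, 81.2]
tool_rot: [0.575, -0.575, 0.411, -0.411]
ft_force: [0.0, 0.6, -0.4]
width: 42.5
```

Call:
play_rows([
  [0,0,0,0],
  [0,0,0,0],
  [0,0,0,0],
  [0,0,0,0],
], fingers=66)

```text
time: 21.38
position: [594.4, -40.2, 81.4]
tool_rot: [0.575, -0.575, 0.411, -0.411]
ft_force: [0.5, 0.1, 0.1]
width: 65.8
```

Call:
play_rows([
  [0,0,15,0],
  [0,0,30,0],
  [0,0,40,0],
  [0,0,25,0],
  [0,0,0,0],
  [0,0,0,0],
  [0,0,0,0],
  [0,0,0,0],
])

```text
time: 22.05
position: [593.5, -40.3, 189.9]
tool_rot: [-0.575, 0.576, -0.412, 0.411]
ft_force: [-0.1, 0.0, -0.9]
width: 65.8
```

```bash
python3 - <<'E'
from fit import *
get_image('wrist')
im=look('w19',[]);P=np.array(get_state()['position']);look('sc19',[],'scene');look('si19',[],'side')
import pickle;pickle.dump((im,P),open('w19.pkl','wb'))
a=cv2.imread('pics/sc19.png')[150:310,200:400];b=cv2.imread('pics/si19.png')[150:310,230:430]
cv2.imwrite('pics/v.png',np.hstack([cv2.resize(q,None,fx=2,fy=2) for q in (a,b)]))
p=im['pixels'].astype(int);m=((p[:,:,0]>110)&(p[:,:,1]<60)&(p[:,:,2]<70)).astype(np.uint8)
n,l,st,c=cv2.connectedComponentsWithStats(m);i=1+np.argmax(st[1:,4]);ys,xs=np.nonzero(l==i);Q=np.array([at_z(im,(x,y),120,True)[:2] for x,y in zip(xs,ys)])
w,vv=np.linalg.eigh(np.cov(Q.T));print(st[i],Q.mean(0),np.sqrt(w),np.degrees(np.arctan2(vv[1,1],vv[0,1])))
v=cv2.resize(np.ascontiguousarray(im['pixels'][:,:,::-1]),None,fx=4,fy=4)
def ring(x,y,z,r,c):
    for t in np.linspace(0,6.28,60):
        u=(proj(im,[x+r*np.cos(t),y+r*np.sin(t),z],True)+.5)*4-.5; cv2.circle(v,tuple(int(q) for q in u),1,c,-1)
ring(593.1,-40.7,46,65,(0,255,0));ring(593.1,-40.7,115,22,(255,0,0));ring(593.1,-40.7,115,15.5,(255,255,0))
cv2.imwrite('pics/sp3.png',v[140*4:310*4,230*4:430*4])
E
```

```text
TCP [593.46 -40.26 189.8 ] 22.1 65.82955135286755 [ 0.15 -0.25 -0.88]
TCP [593.52 -40.23 189.87] 22.15 66.05722026519277 [-0.15  0.14 -0.78]
TCP [593.67 -40.21 190.08] 22.2 66.17054530321995 [ 0.15 -0.33  0.41]
[304 233  29  34 281] [591.81 -40.97] [1.31 7.39] 161.23923389839024
```

View pics/v.png

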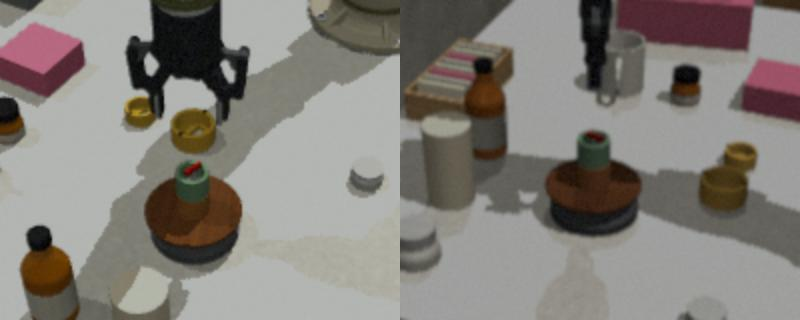

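View pics/sp3.png

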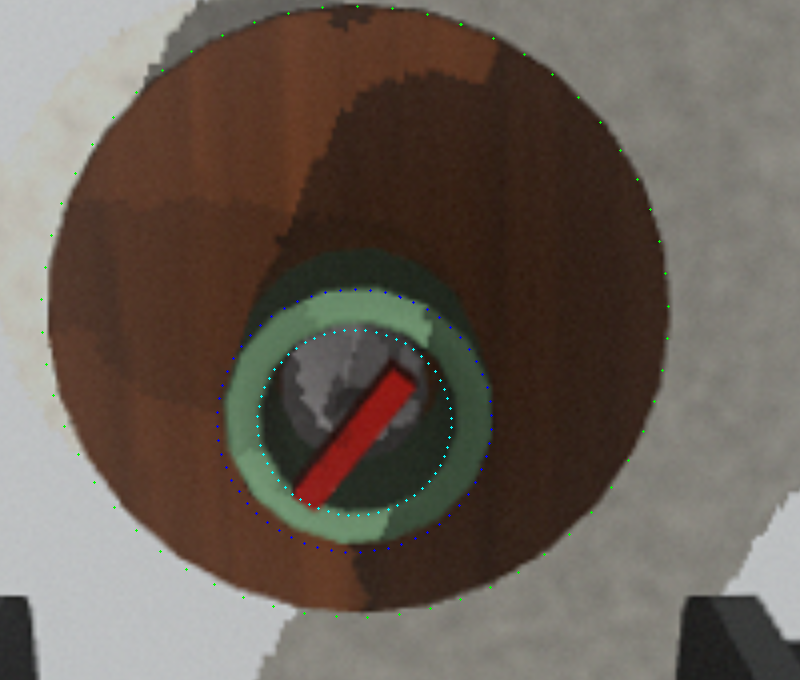

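Call:
play_rows([
  [-12,-15,0,0],
  [-28,-34,0,0],
  [-30,-37,0,0],
  [-30,-37,0,0],
  [-25,-30,0,0],
  [-15,-18,0,0],
  [0,0,0,0],
  [0,0,0,0],
])

```text
time: 22.92
position: [462.3, -201.6, 191.2]
tool_rot: [-0.574, 0.574, -0.413, 0.412]
ft_force: [0.7, 0.9, -0.3]
width: 66.0
```

Call:
play_rows([
  [0,0,0,0],
  [0,0,0,0],
  [0,0,0,0],
  [0,0,0,0],
  [0,0,0,0],
])

```text
time: 23.33
position: [463.7, -199.3, 191.1]
tool_rot: [0.576, -0.575, 0.411, -0.411]
ft_force: [-0.2, -0.4, 0.8]
width: 65.9
```

```bash
python3 - <<'E'
from fit import *
im=look('w20',['cap_mid','cap_slot']);print(get_state()['qpos'])
import pickle;pickle.dump((im,np.array(get_state()['position'])),open('w20.pkl','wb'))
rs=regions_of('cap_mid',im);print([(r['confidence'],r['rect'],r['pixels'].sum()) for r in rs])
p=im['pixels'].astype(int);g=((p[:,:,0]-p[:,:,2])>40);n,l,st,c=cv2.connectedComponentsWithStats(g.astype(np.uint8));print([ (s.tolist(),cc.round().tolist()) for s,cc in zip(st,c) if s[4]>200])
E
```

```text
TCP [ 463.71 -199.32  191.14] 23.3333 65.86965562473088 [-0.17 -0.41  0.75]
cap_mid 0.95 [331.  253.4] [ 430.48 -223.63   12.  ]
cap_mid 0.91 [235.6 223.2] [ 429.43 -129.84   12.  ]
cap_slot 0.85 [239.2 213.5] [ 436.19 -128.88    0.  ]
cap_slot 0.76 [329.4 247.3] [ 432.29 -221.75    0.  ]
[ 0.67  0.16 -0.36  1.73  0.06  1.26 -0.95]
[(0.8, [196.1, 186.9, 271.5, 261.1], np.int64(4092)), (0.66, [306.1, 228.8, 355.9, 283.6], np.int64(1937))]
[([0, 0, 640, 480, 292132], [321.0, 244.0]), ([123, 0, 142, 92, 7799], [195.0, 48.0]), ([198, 187, 72, 73, 2605], [235.0, 222.0]), ([306, 234, 52, 50, 1342], [331.0, 257.0]), ([470, 289, 92, 62, 3149], [514.0, 321.0])]
```

View pics/w20.png

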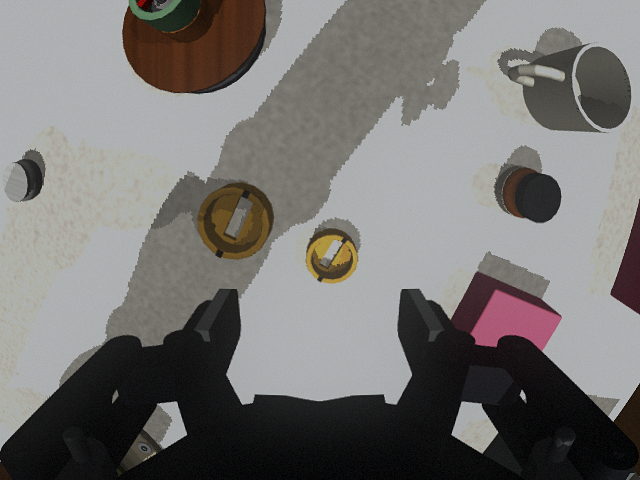

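```bash
python3 - <<'E'
from fit import *
im=get_image('wrist');P=np.array(get_state()['position']);print(P)
p=im['pixels'].astype(int);g=((p[:,:,0]-p[:,:,2])>30)
g[:, :295]=0;g[:,370:]=0;g[:215]=0
o=cv2.morphologyEx(g.astype(np.uint8),cv2.MORPH_CLOSE,np.ones((5,5)))
cs,_=cv2.findContours(o,cv2.RETR_EXTERNAL,cv2.CHAIN_APPROX_NONE);c=max(cs,key=len);o[:]=0;cv2.drawContours(o,[cv2.convexHull(c)],-1,1,-1)
x=fit(im,'cap_mid',[431,-222],mask=o)
hull=cv2.erode(rend(im,[(24,23,24)],x[0],x[1],True,0,1),np.ones((1,1)))
d=((p.max(2)<50)&(hull>0)).astype(np.uint8);n,l,st,cc=cv2.connectedComponentsWithStats(d)
M=[]
for i in range(1,n):
    if st[i,4]>4: X=at_z(im,cc[i],24,True)[:2];print(st[i],cc[i],X,np.hypot(*(X-x)))
v=cv2.resize(im['pixels'][220:295,295:370,::-1],None,fx=8,fy=8,interpolation=cv2.INTER_CUBIC);cv2.imwrite('pics/cap.png',v)
E
```

```text
[ 463.35 -200.02  191.27]
cap_mid [ 427.97 -224.58] xor px 269.625 of 2103
[341 238   5   4  11] [343.18 239.55] [ 449.49 -228.59] 21.888344825239276
[317 276   5   5  11] [319.09 278.18] [ 407.34 -220.16] 21.09996273436513
```

View pics/cap.png

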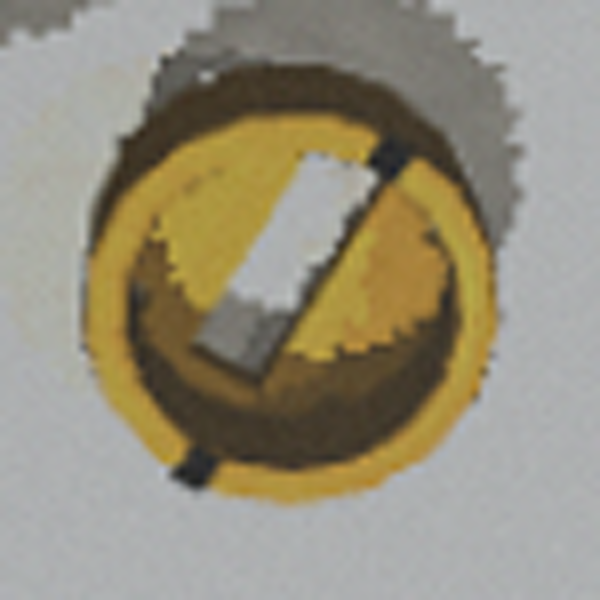

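Call:
play_rows([
  [-15,-10,0,0],
  [-15,-10,-10,0],
  [-5,-4.4,-30,0],
  [0,0,-30,0],
  [0,0,-30,0],
  [0,0,-20,0],
  [0,0,0,0],
  [0,0,0,0],
], fingers=62)

```text
time: 24.25
position: [427.7, -224.1, 70.9]
tool_rot: [0.575, -0.575, 0.412, -0.411]
ft_force: [-0.2, -0.4, 0.8]
width: 61.5
```

Call:
play_rows([
  [0,0,0,0],
  [0,0,0,0],
  [0,0,0,0],
  [0,0,0,0],
  [0,0,0,0],
  [0,0,0,0],
])

```text
time: 24.75
position: [428.5, -224.6, 71.7]
tool_rot: [0.575, -0.575, 0.411, -0.412]
ft_force: [-0.4, -0.5, 0.1]
width: 62.1
```

```bash
python3 - <<'E'
from fit import *
im=look('w21',['cap_mid','cap_slot']);print(get_state()['qpos'])
im=get_image('wrist');P=np.array(get_state()['position']);print(P)
x=np.array([428.4,-224.4]);p=im['pixels'].astype(int)
hull=cv2.dilate(rend(im,[(24,23,24)],x[0],x[1],True,0,1),np.ones((9,9)))
d=((p.max(2)<45)&(hull>0)).astype(np.uint8);n,l,st,cc=cv2.connectedComponentsWithStats(d)
for i in range(1,n):
    if st[i,4]>4: X=at_z(im,cc[i],24,True)[:2];print(st[i],cc[i],X,np.hypot(*(X-x)))
E
```

```text
TCP [ 428.5  -224.58   71.71] 24.75 62.08719843333189 [-0.43 -0.45  0.09]
cap_mid 0.81 [318.1 251.4] [ 429.31 -224.67   12.  ]
cap_mid 0.67 [170.3 198.4] [ 431.93 -128.49   12.  ]
cap_slot 0.77 [318.1 244.6] [ 429.96 -224.45    0.  ]
cap_slot 0.56 [178.6 191.7] [ 434.43 -128.83    0.  ]
[ 0.71  0.24 -0.33  1.93  0.09  0.99 -0.9 ]
[ 428.25 -224.47   71.3 ]
```

View pics/w21.png

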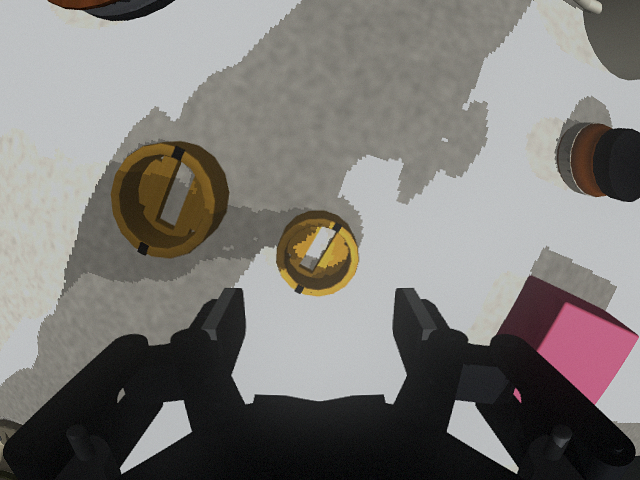

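Call:
play_rows([
  [0.3,0,-20,0],
  [0,0,-25,0],
  [0,0,-15,0],
  [0,0,-8,0],
  [0,0,-4,0],
  [0,0,0,0],
  [0,0,0,0],
])

```text
time: 25.53
position: [429.1, -224.7, -0.1]
tool_rot: [0.575, -0.575, 0.411, -0.412]
ft_force: [-0.2, -0.6, 0.1]
width: 61.9
```

Call:
play_rows([
  [0,0,-3,0],
  [0,0,-2,0],
  [0,0,0,0],
  [0,0,0,0],
])

```text
time: 25.87
position: [428.7, -224.6, -5.5]
tool_rot: [0.575, -0.575, 0.411, -0.412]
ft_force: [1.1, -0.2, 0.6]
width: 62.1
```

Call:
play_rows([
  [0,0,0,0],
  [0,0,0,0],
  [0,0,0,0],
  [0,0,0,0],
  [0,0,0,0],
  [0,0,0,0],
], fingers=40)

```text
time: 26.37
position: [428.8, -224.6, -5.0]
tool_rot: [-0.575, 0.575, -0.411, 0.412]
ft_force: [-2.6, 1.4, 6.9]
width: 46.7
```

```bash
python3 - <<'E'
from fit import *
im=look('w22',[])
E
```

```text
TCP [ 428.78 -224.62   -5.03] 26.3667 46.727437104006576 [-2.62  1.42  6.88]
```

View pics/w22.png

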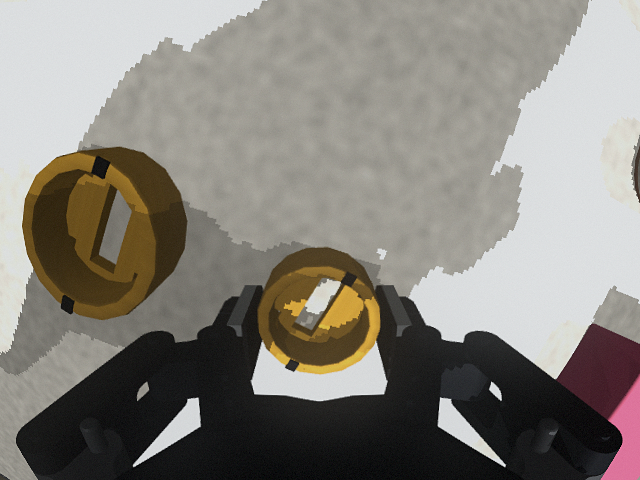

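Call:
play_rows([
  [0,0,15,0],
  [0,0,35,0],
  [0,0,40,0],
  [0,0,40,0],
  [0,0,30,0],
  [0,0,0,0],
  [0,0,0,0],
  [0,0,0,0],
], newtons=60)

```text
time: 27.08
position: [428.0, -224.3, 153.5]
tool_rot: [-0.575, 0.575, -0.412, 0.411]
ft_force: [-0.7, 0.8, -1.8]
width: 46.0
```

```bash
python3 - <<'E'
from fit import *
get_image('wrist');im=look('w23',[])
im=get_image('wrist');P=np.array(get_state()['position']);print(P,get_state()['time'])
p=im['pixels'].astype(int);g=((p[:,:,0]-p[:,:,2])>15);g[:235]=0;g[:,:250]=0;g[:,390:]=0;g[380:]=0
o=cv2.morphologyEx(g.astype(np.uint8),cv2.MORPH_CLOSE,np.ones((7,7)))
cs,_=cv2.findContours(o,cv2.RETR_EXTERNAL,cv2.CHAIN_APPROX_NONE);c=max(cs,key=len);o[:]=0;cv2.drawContours(o,[cv2.convexHull(c)],-1,1,-1);print(cv2.boundingRect(c))
o4=cv2.resize(o,None,fx=4,fy=4,interpolation=0)
f=lambda q:float(np.sum(rend(im,[(24,0,24)],q[0],q[1],True,q[2])!=o4))/16
P0=P+[-2,-1,2]
r=minimize(f,P0,method='Nelder-Mead',options=dict(xatol=.05,fatol=.5,initial_simplex=P0+np.array([[0,0,0],[3,0,0],[0,3,0],[0,0,-5]])))
d=r.x-P;print(d,r.fun,'j',d[:2]@[.325,-.946],'f',d[:2]@[.946,.325])
dk=(p.max(2)<45).astype(np.uint8)*cv2.erode(o,np.ones((3,3)));n,l,st,cc=cv2.connectedComponentsWithStats(dk)
M=[]
for i in range(1,n):
    if st[i,4]>8: X=at_z(im,cc[i],r.x[2]+24,True)[:2];print(st[i],cc[i],X-P[:2],np.hypot(*(X-r.x[:2])))
E
```

```text
TCP [ 427.61 -224.09  152.81] 27.1333 46.30972866776513 [-0.78  0.37 -1.59]
[ 427.54 -224.    152.55] 27.2333
(258, 247, 123, 128)
[-0.91 -1.06  2.49] 173.75 j 0.707985779770473 f -1.2091387971818504
[346 272   3   6  10] [347.3 274.1] [22.03 -4.17] 23.156846473954293
[341 275  15  11  49] [348.47 280.43] [19.83 -5.44] 21.200090219485524
[288 359  11   9  55] [292.65 363.22] [-22.     3.06] 21.484618670872255
```

Call:
play_rows([
  [12,14,0,-0.03],
  [25,28,0,-0.03],
  [30,33,0,-0.03],
  [30,33,0,-0.04],
  [30,33,0,0],
  [22,25,0,0],
  [12,13,0,0],
  [4,5,0,0],
])

```text
time: 27.9
position: [588.5, -42.5, 152.5]
tool_rot: [0.549, -0.548, 0.448, -0.445]
ft_force: [0.1, -0.0, -0.4]
width: 46.5
```

Call:
play_rows([
  [0,0,0,0],
  [0,0,0,0],
  [0,0,0,0],
  [0,0,0,0],
  [0,0,0,0],
  [0,0,0,0],
])

```text
time: 28.4
position: [587.4, -48.1, 154.5]
tool_rot: [-0.547, 0.547, -0.448, 0.448]
ft_force: [-0.7, -0.9, -1.1]
width: 46.1
```

```bash
python3 - <<'E'
from fit import *
from scipy.spatial.transform import Rotation as Ro
im=look('w24',[]);s=get_state();q=s['tool_rot'];M=Ro.from_quat([q[1],q[2],q[3],q[0]]).as_matrix();print(np.degrees(np.arctan2(M[1,0],M[0,0])),s['qpos'][6])
look('sc24',[],'scene');look('si24',[],'side')
a=cv2.imread('pics/sc24.png')[150:310,200:400];b=cv2.imread('pics/si24.png')[150:310,230:430]
cv2.imwrite('pics/v.png',np.hstack([cv2.resize(q,None,fx=2,fy=2) for q in (a,b)]))
E
```

```text
TCP [587.37 -48.06 154.51] 28.4 46.067710710271605 [-0.67 -0.9  -1.14]
-78.67068520279756 -1.474814460609522
TCP [587.45 -47.79 154.53] 28.45 45.89431409288662 [-0.51 -0.21 -1.84]
TCP [587.52 -47.55 154.52] 28.5 46.60737919386363 [ 0.17 -0.07 -0.7 ]
```

View pics/w24.png

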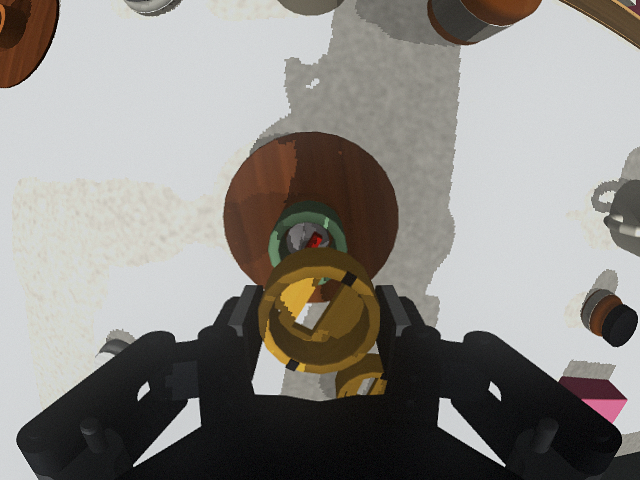

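View pics/v.png

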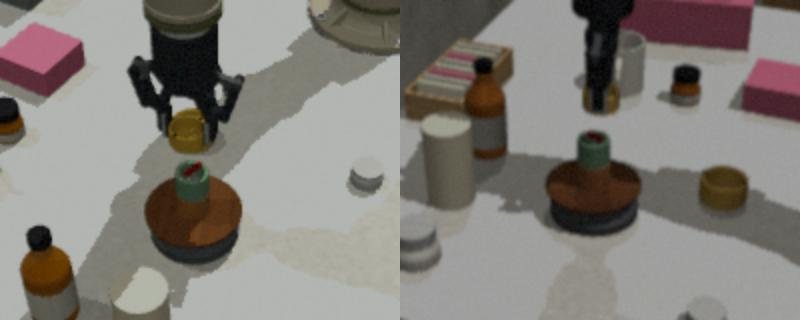

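Call:
play_rows([
  [3,3,-5,0],
  [2.5,3.3,-5,0],
  [0,0,-5,0],
  [0,0,-3,0],
  [0,0,0,0],
  [0,0,0,0],
  [0,0,0,0],
  [0,0,0,0],
])

```text
time: 29.22
position: [593.3, -40.8, 136.5]
tool_rot: [0.547, -0.547, 0.448, -0.448]
ft_force: [0.7, -0.1, -0.9]
width: 46.1
```

Call:
play_rows([
  [0,0,0,0],
  [0,0,0,0],
  [0,0,0,0],
  [0,0,0,0],
  [0,0,0,0],
  [0,0,0,0],
])

```text
time: 29.72
position: [593.2, -40.7, 136.3]
tool_rot: [0.547, -0.547, 0.448, -0.448]
ft_force: [-0.4, 0.2, -1.1]
width: 46.3
```

```bash
python3 - <<'E'
from fit import *
im=look('w25',[]);P=np.array(get_state()['position'])
c=cv2.imread('pics/w25.png')[120:400,200:440]
cv2.imwrite('pics/c25.png',cv2.resize(c,None,fx=2.5,fy=2.5))
p=im['pixels'].astype(int);m=((p[:,:,0]-p[:,:,2])>25).astype(np.uint8);m[:100]=0
m[280:]=0;n,l,st,cc=cv2.connectedComponentsWithStats(m);i=1+np.argmax(st[1:,4]);print(st[i])
o=(l==i).astype(np.uint8);cs,_=cv2.findContours(o,cv2.RETR_EXTERNAL,cv2.CHAIN_APPROX_NONE);cv2.drawContours(o,[cv2.convexHull(max(cs,key=len))],-1,1,-1)
print(fitrows(im,[(65,0,6)],o,[593,-41],40,rmax=235))
E
```

```text
TCP [593.16 -40.71 136.29] 29.7167 46.298585009116124 [-0.42  0.24 -1.06]
[  226   143   186   137 19294]
[592.95 -41.23] xor 112.3125
[592.95 -41.23]
```

View pics/c25.png

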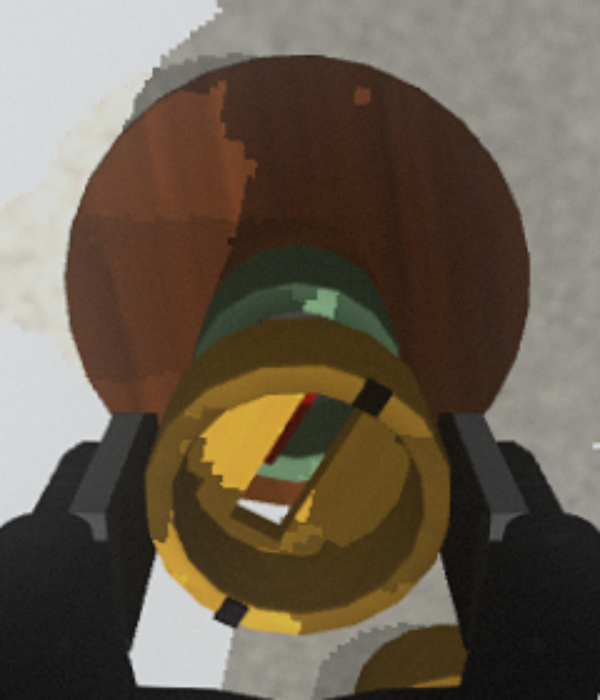

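```bash
cat > ovl.py <<'E'
from fit import *
def ov(name,stand,capoff,slotang,barang=-18.8,dz=5.2):
    im=get_image('wrist');P=np.array(get_state()['position'])
    S=4;v=cv2.resize(np.ascontiguousarray(im['pixels'][:,:,::-1]),None,fx=S,fy=S,interpolation=cv2.INTER_CUBIC)
    def rect(c,a,L,W,z,col):
        a=np.radians(a);u=np.array([np.cos(a),np.sin(a)]);w=np.array([-u[1],u[0]])
        pts=[(proj(im,[*(np.array(c)+sx*L/2*u+sy*W/2*w),z],True)+.5)*S-.5 for sx,sy in((1,1),(1,-1),(-1,-1),(-1,1))]
        cv2.polylines(v,[np.array(pts).astype(np.int32)],True,col,1)
    c=P[:2]+capoff
    rect(c,slotang,31,10,P[2]+dz,(255,0,0));rect(c,slotang,31,10,P[2]+dz+6,(255,255,0))
    rect(stand,barang,26,5,122,(255,0,255))
    cv2.imwrite('pics/'+name+'.png',v[240*S:380*S,230*S:410*S]);print(P,get_state()['ft_force'],get_state()['time'])
E
python3 - <<'E'
from ovl import *
ov('o1',[593,-41],[-1.0,-.8],-18.8,dz=3)
E
```

```text
[593.16 -40.66 136.27] [ 0.    0.09 -1.11] 29.8167
```

View pics/o1.png

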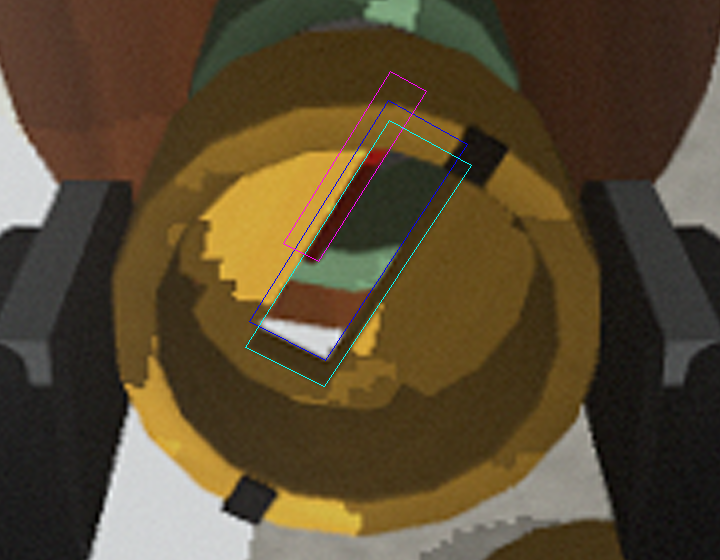

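Call:
play_rows([
  [0.7,0.4,-4,0],
  [0,0,-4,0],
  [0,0,-3,0],
  [0,0,-2,0],
  [0,0,0,0],
  [0,0,0,0],
  [0,0,0,0],
  [0,0,0,0],
])

```text
time: 30.48
position: [594.0, -40.3, 123.5]
tool_rot: [0.547, -0.547, 0.448, -0.448]
ft_force: [-0.5, -0.8, -0.6]
width: 46.0
```

```bash
python3 - <<'E'
from ovl import *
ov('o2',[593,-41],[-1.0,-.8],-18.8,dz=3)
E
```

```text
[594.02 -40.28 123.48] [ 0.71  0.18 -0.22] 30.5333
```

View pics/o2.png

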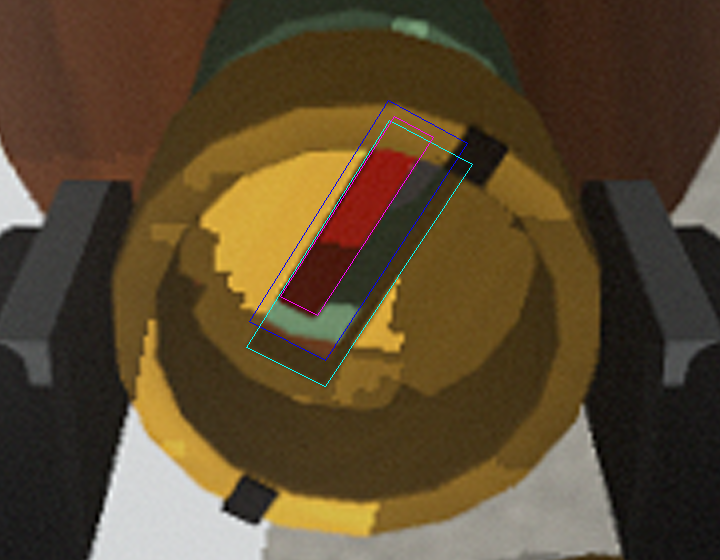

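Call:
play_rows([
  [0,0,-2,0],
  [0,0,-2,0],
  [0,0,-2,0],
  [0,0,-1,0],
  [0,0,0,0],
  [0,0,0,0],
])

```text
time: 31.03
position: [593.8, -40.3, 116.1]
tool_rot: [-0.547, 0.547, -0.448, 0.448]
ft_force: [0.7, -0.1, -1.3]
width: 46.0
```

Call:
play_rows([
  [0,0,-1,0],
  [0,0,-1,0],
  [0,0,-1,0],
  [0,0,0,0],
  [0,0,0,0],
])

```text
time: 31.45
position: [593.8, -40.3, 113.2]
tool_rot: [0.547, -0.547, 0.448, -0.448]
ft_force: [-0.1, 0.9, -0.9]
width: 46.1
```

Call:
play_rows([
  [0,0,-1,0],
  [0,0,-1,0],
  [0,0,-1,0],
  [0,0,0,0],
  [0,0,0,0],
])

```text
time: 31.87
position: [593.9, -40.3, 110.3]
tool_rot: [0.547, -0.547, 0.448, -0.448]
ft_force: [-0.8, 0.1, -1.6]
width: 45.8
```

Call:
play_rows([
  [0,0,-1,0],
  [0,0,-1,0],
  [0,0,-1,0],
  [0,0,0,0],
  [0,0,0,0],
])

```text
time: 32.28
position: [594.1, -40.2, 107.6]
tool_rot: [0.547, -0.547, 0.448, -0.448]
ft_force: [-0.9, -0.0, 4.3]
width: 46.2
```

Call:
play_rows([
  [0,0,-1,0],
  [0,0,-1,0],
  [0,0,-1,0],
  [0,0,0,0],
  [0,0,0,0],
])

```text
time: 32.7
position: [594.1, -40.2, 104.6]
tool_rot: [0.547, -0.547, 0.448, -0.448]
ft_force: [-0.7, 0.6, 6.1]
width: 46.3
```

Call:
play_rows([
  [0,0,-1,0],
  [0,0,-1,0],
  [0,0,-1,0],
  [0,0,0,0],
  [0,0,0,0],
])

```text
time: 33.12
position: [594.3, -40.2, 101.9]
tool_rot: [0.547, -0.547, 0.448, -0.448]
ft_force: [-1.7, -0.0, 6.9]
width: 45.8
```

Call:
play_rows([
  [0,0,-1,0],
  [0,0,-1,0],
  [0,0,0,0],
  [0,0,0,0],
  [0,0,0,0],
])

```text
time: 33.53
position: [594.4, -40.2, 100.1]
tool_rot: [0.547, -0.547, 0.448, -0.448]
ft_force: [-2.2, 0.3, 8.9]
width: 45.8
```

Call:
play_rows([
  [0,0,0,0.05],
  [0,0,0,0.08],
  [0,0,0,0.1],
  [0,0,0,0.1],
  [0,0,0,0],
])

```text
time: 33.95
position: [594.9, -40.2, 100.4]
tool_rot: [0.615, -0.614, 0.349, -0.351]
ft_force: [0.4, -0.6, 9.2]
width: 45.9
```

Call:
play_rows([
  [0,0,0,0.1],
  [0,0,0,0.1],
  [0,0,0,0.1],
  [0,0,0,0.1],
  [0,0,0,0.1],
  [0,0,0,0.1],
  [0,0,0,0.08],
  [0,0,0,0],
])

```text
time: 34.62
position: [594.9, -40.1, 100.3]
tool_rot: [0.696, -0.696, 0.125, -0.126]
ft_force: [-1.5, 0.2, 9.0]
width: 46.1
```

Call:
play_rows([
  [0,0,0,0],
  [0,0,0,0],
  [0,0,0,0],
  [0,0,0,0],
])

```text
time: 34.95
position: [594.9, -40.1, 100.4]
tool_rot: [0.696, -0.695, 0.126, -0.128]
ft_force: [0.4, -0.3, 9.2]
width: 46.0
```

```bash
python3 - <<'E'
from fit import *
from scipy.spatial.transform import Rotation as Ro
im=look('w26',[]);s=get_state();q=s['tool_rot'];M=Ro.from_quat([q[1],q[2],q[3],q[0]]).as_matrix();print(np.degrees(np.arctan2(M[1,0],M[0,0])),s['qpos'][6],s['ft_torque'])
c=cv2.imread('pics/w26.png')[220:400,200:440]
cv2.imwrite('pics/c26.png',cv2.resize(c,None,fx=3,fy=3))
E
```

```text
TCP [594.91 -40.08 100.36] 34.95 45.99358383576385 [ 0.38 -0.3   9.22]
-20.72650873505762 -0.5701704554761392 [0.11 0.11 0.09]
```

View pics/c26.png

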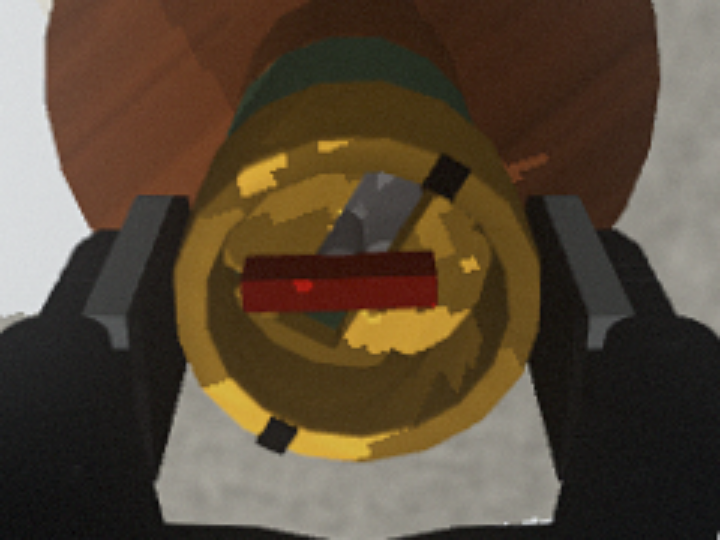

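Call:
play_rows([
  [0,0,1,0],
  [0,0,1,0],
  [0,0,0,0],
  [0,0,0,0],
])

```text
time: 35.33
position: [594.9, -40.1, 102.2]
tool_rot: [0.696, -0.695, 0.126, -0.128]
ft_force: [0.1, 0.5, 8.0]
width: 45.9
```

Call:
play_rows([
  [0,0,0,0],
  [0,0,0,0],
  [0,0,0,0],
  [0,0,0,0],
  [0,0,0,0],
], fingers=66)

```text
time: 35.75
position: [593.6, -40.3, 100.8]
tool_rot: [-0.696, 0.696, -0.128, 0.127]
ft_force: [0.3, -0.2, -0.7]
width: 66.4
```

Call:
play_rows([
  [0,0,15,0],
  [0,0,30,0],
  [0,0,35,0],
  [0,0,20,0],
  [0,0,0,0],
  [0,0,0,0],
  [0,0,0,0],
  [0,0,0,0],
])

```text
time: 36.42
position: [593.1, -40.5, 199.8]
tool_rot: [-0.695, 0.696, -0.128, 0.126]
ft_force: [0.3, 0.7, -0.2]
width: 65.8
```

```bash
python3 - <<'E'
from fit import *
im=look('w27',[]);ims=look('sc27',['cap_mid','spacer_mid','tray_mid'],'scene');imd=look('si27',[],'side')
a=cv2.imread('pics/sc27.png')[180:300,230:380];b=cv2.imread('pics/si27.png')[180:300,250:400];c=cv2.imread('pics/w27.png')[130:310,200:425]
cv2.imwrite('pics/v.png',np.hstack([cv2.resize(q,(400,320)) for q in (a,b)]));cv2.imwrite('pics/c27.png',cv2.resize(c,None,fx=3,fy=3))
for n,i in(('sc',ims),('si',imd)):
    for z in(40,33,80,73,115,108,139,132): print(n,z,proj(i,[593.3,-40.8,z]))
E
```

```text
TCP [593.08 -40.48 199.78] 36.4167 65.80382822800449 [ 0.27  0.71 -0.16]
TCP [593.1  -40.42 199.79] 36.4667 65.84458855799735 [-0.27 -0.97 -0.87]
cap_mid 0.61 [292.8 215.8] [ 435.42 -139.96   12.  ]
cap_mid 0.52 [295.3 233.3] [496.88 -97.63  12.  ]
spacer_mid 0.64 [383.  239.2] [408.27 136.73  17.5 ]
spacer_mid 0.52 [297.5 241.8] [528.37 -73.12  17.5 ]
tray_mid 0.9 [297.1 253.1] [568.54 -52.38  20.  ]
tray_mid 0.88 [483.7 352.6] [642.97 469.32  20.  ]
tray_mid 0.82 [400.8 356.2] [737.07 304.4   20.  ]
tray_mid 0.5 [296.1 237.8] [518.52 -82.93  20.  ]
TCP [593.6  -40.29 200.6 ] 36.6667 66.16554573645547 [0.02 0.32 0.49]
sc 40 [296.29 255.6 ]
sc 33 [296.35 257.37]
sc 80 [295.92 245.21]
sc 73 [295.98 247.06]
sc 115 [295.58 235.68]
sc 108 [295.65 237.62]
sc 139 [295.34 228.9 ]
sc 132 [295.41 230.9 ]
si 40 [326.24 242.01]
si 33 [326.2  244.15]
si 80 [326.43 229.5 ]
si 73 [326.39 231.72]
si 115 [326.6  218.17]
si 108 [326.56 220.47]
si 139 [326.72 210.19]
si 132 [326.68 212.54]
```

View pics/v.png

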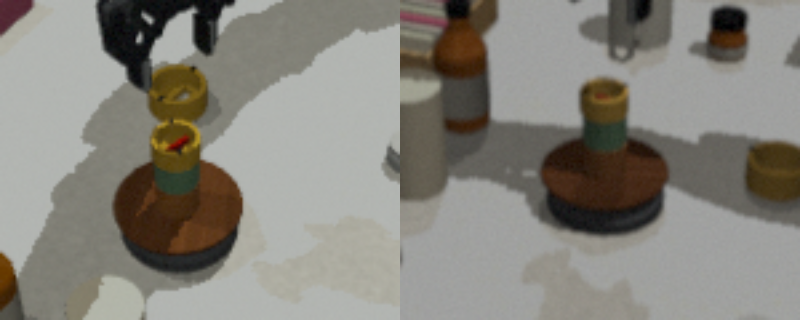

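View pics/c27.png

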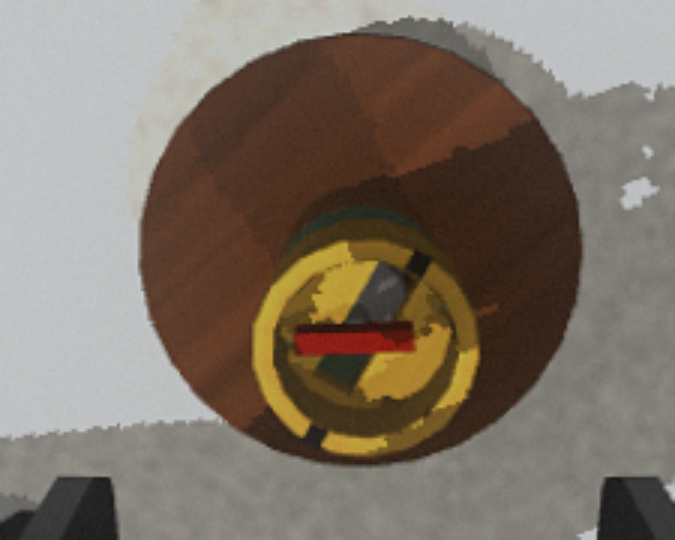

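```bash
python3 - <<'E'
from fit import *
im=get_image('wrist');P=np.array(get_state()['position']);print(P,get_state()['time'])
p=im['pixels'].astype(int)
d=(p.max(2)<40).astype(np.uint8);d[:200]=0;d[285:]=0;d[:,285:]=d[:,285:];n,l,st,cc=cv2.connectedComponentsWithStats(d);M=[]
for i in range(1,n):
    if 8<st[i,4]<120 and 280<cc[i][0]<365:
        X=at_z(im,cc[i],132,True)[:2];M.append(X);print(st[i],cc[i],X)
print('cap marks',np.mean(M,0) if M else 0)
m=((p[:,:,0]>110)&(p[:,:,1]<60)&(p[:,:,2]<70)).astype(np.uint8)
n,l,st,c=cv2.connectedComponentsWithStats(m);i=1+np.argmax(st[1:,4]);ys,xs=np.nonzero(l==i);Q=np.array([at_z(im,(x,y),122,True)[:2] for x,y in zip(xs,ys)])
print('bar',Q.mean(0),st[i])
m=((p[:,:,0]-p[:,:,2])>25).astype(np.uint8);m[:110]=0;m[290:]=0
n,l,st,cc=cv2.connectedComponentsWithStats(m);i=1+np.argmax(st[1:,4]);o=(l==i).astype(np.uint8);cs,_=cv2.findContours(o,0,1);cv2.drawContours(o,[cv2.convexHull(max(cs,key=len))],-1,1,-1)
print('tray');fitrows(im,[(65,0,6)],o,[593,-41],33,rmax=260,rmin=110)
# base lower rim & cap outer rim by HSV yellow
v=cv2.resize(np.ascontiguousarray(im['pixels'][:,:,::-1]),None,fx=4,fy=4)
def ring(x,y,z,r,col):
    for t in np.linspace(0,6.28,90):
        u=(proj(im,[x+r*np.cos(t),y+r*np.sin(t),z],True)+.5)*4-.5; cv2.circle(v,tuple(int(q) for q in u),1,col,-1)
x=np.mean(M,0) if M else [593,-41]
ring(x[0],x[1],132,24,(255,0,0));ring(593,-41,39,65,(0,255,0))
cv2.imwrite('pics/fin.png',v[130*4:300*4,230*4:420*4])
E
```

```text
[593.77 -40.29 200.93] 36.7667
[335 214   8   8  40] [338.32 217.53] [611.88 -26.93]
[300 272   8   8  23] [303.57 275.57] [578.16 -54.72]
cap marks [595.02 -40.82]
bar [591.62 -40.55] [297 241  40   8 248]
tray
[593.76 -41.8 ] xor 189.1875
```

View pics/fin.png

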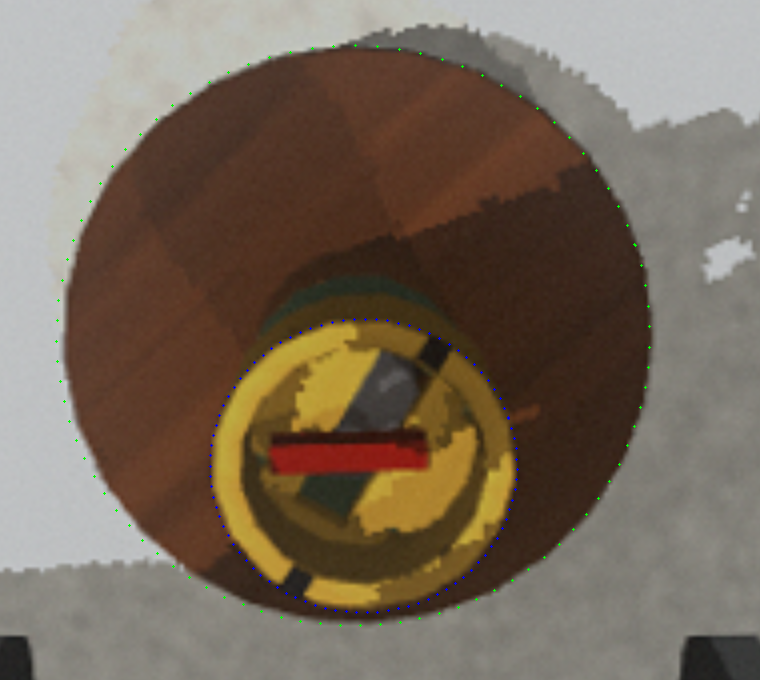

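Call:
play_rows([
  [-8,-21,0,0],
  [-8,-21,0,0],
  [-8,-22,0,0],
  [0,0,0,0],
  [0,0,0,0],
  [0,0,0,0],
  [0,0,0,0],
  [0,0,0,0],
])

```text
time: 37.43
position: [570.2, -102.8, 201.4]
tool_rot: [0.696, -0.695, 0.127, -0.127]
ft_force: [0.1, -0.2, 0.2]
width: 66.0
```

```bash
python3 - <<'E'
from fit import *
get_image('wrist');get_image('wrist');im=look('w30',[])
C=-np.array(im['R']).T@im['t'];print(C,proj(im,[593,-41,122],True))
import pickle;pickle.dump(im,open('w30.pkl','wb'))
p=im['pixels']
u=proj(im,[593,-41,125],True).astype(int);c=p[u[1]-60:u[1]+60,u[0]-65:u[0]+65,::-1];print(u)
cv2.imwrite('pics/c30.png',cv2.resize(c,None,fx=6,fy=6)[:600*2])
c=cv2.resize(c,None,fx=6,fy=5);cv2.imwrite('pics/c30.png',c)
E
```

```text
TCP [ 570.09 -103.23  201.3 ] 37.5333 66.08373171312105 [-0.1  -0.77  0.21]
[594.31 -39.7  354.08] [317.22 139.26]
[317 139]
```

View pics/c30.png

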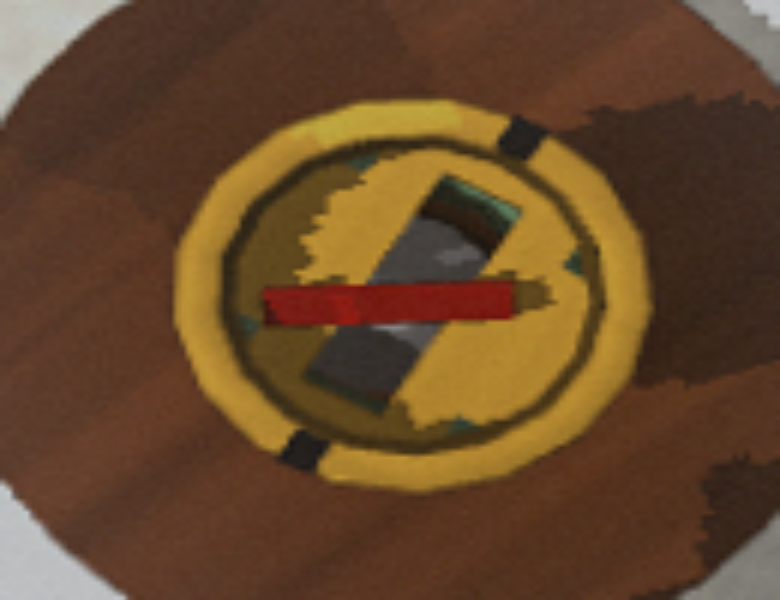

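```bash
python3 -c "
from workcell import *
print(close_job(),get_state()['time'])"
```

```text
the job is handed in; nothing more can be done
the job is handed in; nothing more can be done
```

The stand is assembled and locked, and I handed the job in at about 38 s of the 72 s allowed. The hand-in reports no verdict.

**What I did:** I put on the tray nearest the base, then the spacer. The smaller cap's slot went over the cross-bar, which lies at about -19° to x. I read that angle from the wrist camera, and the cap's free drop over the bar confirmed it. I then pressed the cap to about 105 mm, turned it about 58° and released it. While pressing, the wrist force stayed near 9 N. The highest reading anywhere was 7–9 N, and there was no sign of contact while threading the tray and spacer onto the post.

**Last checks:**
- **Height:** The side view puts the cap's rim at about 132 mm, the locked height. The bar shows across the cap's floor.
- **Centring:** In a straight-down view the cap's axis is about 2.7 mm from the bar's centre; the limit is 5 mm. An earlier slanted view gave up to 3.4 mm. The tray is within about 1 mm.
- **Surroundings:** The gripper was clear of everything and I saw no bystander move, though I did not measure their positions again.

**What disagreed:**
- **Fingertips:** They sit about 12–14 mm behind the TCP, not ahead of it as stated. My first close on the tray hub therefore missed above it, and I corrected the later grasps.
- **Wrist camera:** Its close-range heights read about 3–5 mm low, so I relied on comparing objects within the same view.

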